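# Pack a chocolate order and emboss its tag

## Task

Finish this chocolate order. Emboss the white tag: slide it under the die so that it lies in the outline on the press, push the pedal fully down to its stop for a moment, let it come back up, then lay the tag flat in the empty tray. Also sort the loose chocolates, round ones and oblong bars, each into the box that already holds its kind, and leave everything else where it is.

Things in the scene. Friction and masses are not known exactly. Their poses are not given: they have to be found in the camera images.
- round1: loose round domed chocolate, 34 mm across, 26 mm tall, upright sides up to 15 mm; may be absent. Origin: centre of its underside, z up
- round2: loose round domed chocolate, 34 mm across, 26 mm tall, upright sides up to 15 mm; may be absent. Origin: centre of its underside, z up
- round3: loose round domed chocolate, 34 mm across, 26 mm tall, upright sides up to 15 mm; may be absent. Origin: centre of its underside, z up
- round4: loose round domed chocolate, 34 mm across, 26 mm tall, upright sides up to 15 mm; may be absent. Origin: centre of its underside, z up
- bar1: loose oblong chocolate bar, 60 x 24 x 18 mm (own x, y, z), ridged top; may be absent. Origin: centre of its underside
- bar2: loose oblong chocolate bar, 60 x 24 x 18 mm (own x, y, z), ridged top; may be absent. Origin: centre of its underside
- bar3: loose oblong chocolate bar, 60 x 24 x 18 mm (own x, y, z), ridged top; may be absent. Origin: centre of its underside
- tag: loose white rigid gift tag, 110 x 36 x 8 mm (own x, y, z). Origin: centre of its underside
- bed_mark (a point): centre of the white outline (114 x 43 mm, same axes) for the tag, its length along x, on the press's bed, 12 mm above the table. The bed reaches 75 mm to -x, 125 to +x, 75 to +y, 205 to -y of this point
- die: the press's die, 40 x 34 mm, over the outline's +x end (25 to 65 mm along +x of bed_mark); its underside is 30 mm above the bed when up, its block and arm 30 mm thick; a column 147 mm high starts 87 mm along +x of bed_mark. The pedal brings it down 20 mm. Origin: that of the press, on the table 25 mm to +x, 65 mm to -y of bed_mark
- pedal (a joint): angle of the press's hinged spring pedal, a dark steel plate 130 x 70 mm beside the die (to its -y): 0 up at rest, 0.25 rad fully down at its stop; springs back when let go. About 5 N to start and 11 N at the stop, at its pad
- pedal_pad (a point): point on the top of the pedal's ribbed rubber pad, on its centre line, 105 mm from the hinge (the hinge lies towards bed_mark's +x, its axis along y) and 25 mm from the free edge, about 69 mm above the table at rest and 25 mm lower at the stop; moves with the pedal
- box_round_floor (a point): centre of the inner floor (4 mm above the table) of the open box, 180 x 150 x 25 mm outside (own x, y, z), walls 4 mm, that already holds two round chocolates, fixed at x = -70 mm, y = -36 and 36 mm; the rest of it is free. The box is fixed
- box_bar_floor (a point): the same for the like box that already holds two oblong bars lying along y, fixed at x = -70 mm, y = -36 and 36 mm
- tray_floor (a point): centre of the inner floor (4 mm above the table) of the empty low tray, 165 x 115 x 14 mm outside (own x, y, z), walls 4 mm, fixed
- cup1: small empty brown paper cup, 38 mm across, 16 mm tall, lying among the chocolates: leave it. Origin: centre of its underside
- cup2: another such cup, beside the tray: leave it
- tape: roll of tape lying flat, 72 mm across, 24 mm tall, on the far side: leave it
- jar: amber jar, 70 mm across, 85 mm tall, on the far side: leave it
- scraper: spatula lying beyond the tray: leave it
Not all that is in view belongs to the job. What is shaped like the part that bears tray_floor but blue is not meant.

How it is judged:
By the outcome, as a careful person would: the job done as asked, in the order asked, and still so for the second after the job is handed in, with the robot touching nothing.
Of round1, round2, round3, round4 only 3 to 4 are there at a start; the rules pass over those that are not, and their reading is None.
Of bar1, bar2, bar3 only 1 to 3 are there at a start; the rules pass over those that are not, and their reading is None.
At some moment in a run one of round1, round2, round3, round4, bar1, bar2, bar3, tag may be knocked a few centimetres aside while the robot is not near it.
It also fails if it takes over 210 s, if anything falls off the work surface, if the arm or the gripper's body presses on something with over 40 N, if the wrist force passes 120 N, or if a joint passes its speed limit or range.

## Robot

A 6-joint arm with a two-finger parallel gripper is mounted at the origin on the work surface. World frame = base frame: x ahead of the robot, y to its left, z up, the work surface at z = 0. Lengths are in m, angles in rad, forces in N, time in s.
With the tool pointing down it reaches from about 0.25 to 0.775 m from the base axis. Payload 4 kg.
Tool frame: the origin (TCP) lies midway between the tips of the shut fingers; the grasp point (between the pads) lies 19 mm behind it; z points along the fingers, x is the direction in which the jaws open and shut, and the axes are right-handed (so a half turn about z gives the same grasp; the last joint's range is limited). The gripper opens to 94 mm and grips with 3 to 60 N. Pads are 16 mm wide; open, the fingers measure 119 mm over their backs; the gripper's body (75 mm by 177 mm) begins 78 mm behind the grasp point.
Start: joints at [-1.249, 0.087, 1.371, -0, 1.684, -0.103], TCP at [0.227, -0.501, 0.206] pointing down, gripper open.
Joint ranges: [-3.1, 3.1], [-0.76, 2.03], [0.27, 2.55], [-1.08, 4.22], [0.17, 2.65], [-2.57, 2.57]. Speed limits (rad/s): [2.79, 2.79, 3.14, 3.14, 3.14, 3.14].

## Interface

Orientations are given as [roll, pitch, yaw] about the fixed x, y, z axes, in that order (R = Rz(yaw) Ry(pitch) Rx(roll)).
In Python, from bench import robot gives the robot as it stands.
- The arm moves only by the shell command python3 -m handwheel 'ROWS'. ROWS is a JSON object of lists of equal length, an entry for each row: "delta_pos": the shift along the tool's x, y, z in mm, a list of three; "rotation": the turn, a rotation vector about the tool's x, y, z in rad, a list of three; "claw": the closure, from -1 (fully open) to 1 (shut). In form: {"delta_pos": [[tx, ty, tz], ...], "rotation": [[wx, wy, wz], ...], "claw": [claw, ...]}. A call has exactly 8 rows; each row shifts and turns the commanded pose from where the row before left it, along the tool's axes as they then stand; what a row does not reach is not made up. A row lasts 1/8 s, in which the tool goes at most 62.5 mm and 10.7 degrees, less where a joint would pass 70% of its speed; a pose out of reach is approached as far as the arm can. A call with a gripper value outside its range is refused whole. The fingers move at their own pace and stop on an object; the grip force is fixed at half the most. Time passes only in rows, so rows that do not move let the fingers close, or fill a call up. It gives the time, the measured TCP pose, the force and the opening at its end, in the units of the state.
- robot.get_obs(): the state, without advancing time (a new reading comes with each control period).
- robot.snapshot(name): name is "scene" or "side" or "wrist"; returns a dict with "color" (384x512x3 uint8, red, green, blue), "intrinsics" (3x3 intrinsics, pixels), "eye" and "rotation" of the camera in the world. Camera axes: x right, y down, z forward; pixel columns grow to the right and rows downward; lengths in m; the calibration is good to about 2 mm. A picture is of the moment at which its call begins. There is no depth.
- robot.close_job(): hands the job in, once; it reports no verdict.
The state is a dict: "time": time; "joint_positions": joint angles; "qvel": joint speeds; "joint_torque": joint torques, N m; "tool_pos": TCP position; "ee_rot": TCP orientation; "wrist_force": force on the tool from outside, world axes, zero at the start; "wrist_torque": the same for the moment, N m; "width": finger opening in m.
Only numpy, scipy, OpenCV 4.12 (cv2) and the standard library are available. Lean on these libraries where they do the work, as an engineer would, in place of code of your own. Each camera call takes 0.05 s, during which the arm holds its last target.

## Working session

There is one attempt and no reset: what is moved stays moved. The work goes in short steps, Python scripts to look and compute and a shell command to move; the robot and the scene stay as the last step left them, time stands still between calls to the robot, and variables do not carry over. Pictures are saved under pics/ and viewed, and the job is handed in when it is done.

```bash
ls; mkdir -p pics
cat > h.py <<'E'
import numpy as np,cv2
from bench import robot
def snap(n,f):
    s=robot.snapshot(n); cv2.imwrite('pics/'+f,cv2.cvtColor(s['color'],cv2.COLOR_RGB2BGR)); np.savez('pics/'+f+'.npz',**{k:np.array(v) for k,v in s.items()}); return s
def w(s,u,v,z):
    K=np.array(s['intrinsics']);d=np.array(s['rotation'])@np.linalg.inv(K)@[u,v,1];e=np.array(s['eye'])
    return e+d*(z-e[2])/d[2]
def px(s,p):
    K=np.array(s['intrinsics']);c=np.array(s['rotation']).T@(np.array(p)-np.array(s['eye']));q=K@c;return q[:2]/q[2]
def ld(f): return dict(np.load('pics/'+f+'.npz'))
E
python3 - <<'E'
from h import *
np.set_printoptions(precision=3,suppress=True)
for n in ['scene','side','wrist']:
    s=snap(n,n+'0.png');print(n,s['eye'],s['rotation'],s['intrinsics'])
print(robot.get_obs())
E
```

```text
pics
scene [1.231 0.689 1.049] [-2.346  0.007  2.285] [[440.033   0.    253.085]
 [  0.    440.033 199.657]
 [  0.      0.      1.   ]]
side [0.244 0.811 0.939] [-2.394 -0.019 -2.841] [[431.386   0.    257.578]
 [  0.    431.386 190.295]
 [  0.      0.      1.   ]]
wrist [ 0.289 -0.473  0.385] [ 2.902  0.002 -1.146] [[339.145   0.    254.89 ]
 [  0.    339.145 194.072]
 [  0.      0.      1.   ]]
{'time': 0.15, 'joint_positions': array([-1.249,  0.088,  1.372, -0.   ,  1.684, -0.103]), 'qvel': array([-0.   , -0.002, -0.003, -0.   ,  0.   ,  0.001]), 'joint_torque': array([ -0.   , -34.065, -30.279,   0.072,   0.031,  -0.   ]), 'tool_pos': array([ 0.227, -0.501,  0.205]), 'ee_rot': array([-3.141,  0.002, -1.146]), 'wrist_force': array([0.511, 0.035, 0.702]), 'wrist_torque': array([0.012, 0.013, 0.063]), 'width': 0.09373186735735908}
```

Create h.py:
```python
import numpy as np,cv2
from scipy.spatial.transform import Rotation as Ro
from bench import robot
np.set_printoptions(precision=4,suppress=True)
def snap(n,f):
    s=robot.snapshot(n); cv2.imwrite('pics/'+f,cv2.cvtColor(s['color'],cv2.COLOR_RGB2BGR)); np.savez('pics/'+f+'.npz',**{k:np.array(v) for k,v in s.items()}); return s
def R(s): return Ro.from_euler('xyz',s['rotation']).as_matrix()
def w(s,u,v,z):
    K=np.array(s['intrinsics']);d=R(s)@np.linalg.inv(K)@[u,v,1];e=np.array(s['eye'])
    return e+d*(z-e[2])/d[2]
def px(s,p):
    K=np.array(s['intrinsics']);c=R(s).T@(np.array(p)-np.array(s['eye']));q=K@c;return q[:2]/q[2]
def ld(f): return dict(np.load('pics/'+f+'.npz'))
```

```text
(no output)
```

View pics/scene0.png

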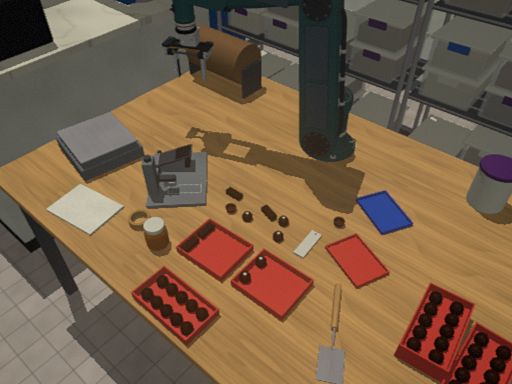

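View pics/side0.png

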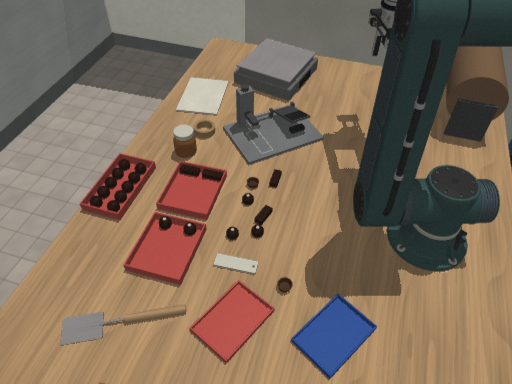

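View pics/wrist0.png

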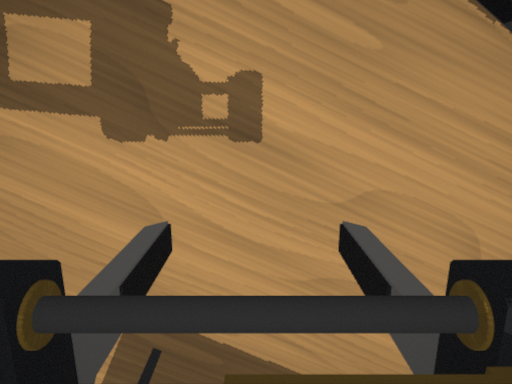

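Run:
```python
from h import *
a=cv2.imread('pics/scene0.png')[130:330,130:400]
cv2.imwrite('pics/c1.png',cv2.resize(a,None,fx=2.9,fy=2.9,interpolation=cv2.INTER_CUBIC))
a=cv2.imread('pics/side0.png')[80:370,120:390]
cv2.imwrite('pics/c2.png',cv2.resize(a,None,fx=2,fy=2,interpolation=cv2.INTER_CUBIC))
```

```text
(no output)
```

View pics/c1.png

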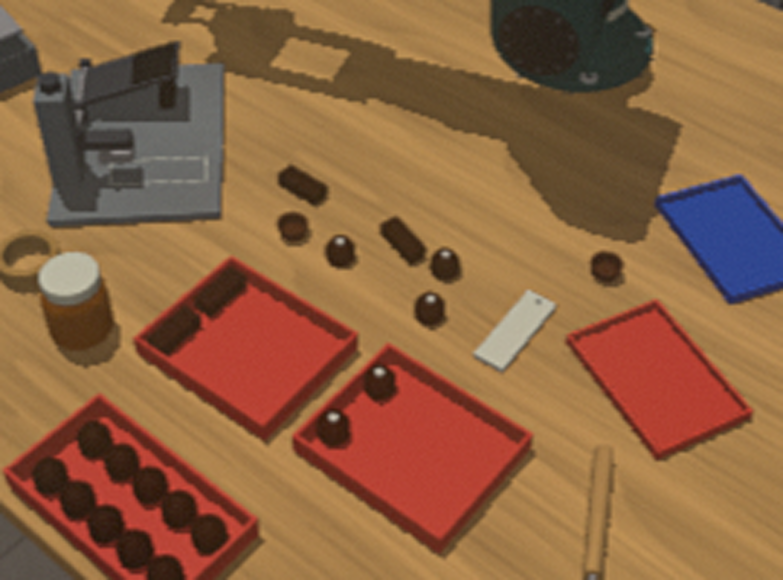

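View pics/c2.png

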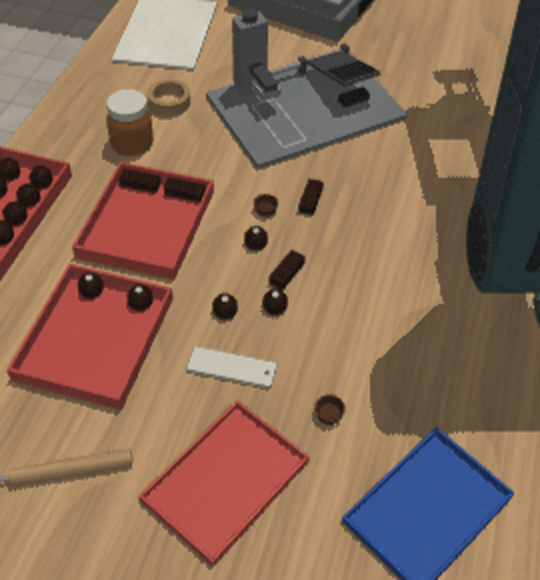

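Run:
```python
from h import *
S=ld('scene0.png');D=ld('side0.png')
sc=lambda x,y:(130+x/2.9-.3,130+y/2.9-.3)
sd=lambda x,y:(120+x/2-.25,80+y/2-.25)
def p(n,a,b,z):
    r=[w(S,*sc(*a),z)[:2] if a else None,w(D,*sd(*b),z)[:2] if b else None];print(n,*r)
p('r_a(mid)',(341,252),(256,239),.012)
p('r_b',(445,266),(275,303),.012)
p('r_c',(430,310),(224,307),.012)
p('bar a',(303,183),(312,195),.018)
p('bar b',(403,238),(288,268),.018)
p('cup1',(293,226),(265,204),.012)
p('cup2',(606,266),(330,408),.012)
for k,(a,b) in enumerate([((531,291),(275,366)),((555,304),(272,385)),((502,369),(187,370)),((475,350),(193,349))]): p('tag%d'%k,a,b,.008)
for k,(a,b) in enumerate([((655,302),(308,460)),((751,411),(210,563)),((660,458),(140,497)),((567,340),(238,404))]): p('tray%d'%k,a,b,.014)
for k,(a,b) in enumerate([((388,346),(172,290)),((532,438),(120,408)),((442,551),(10,374)),((295,440),(73,266))]): p('rbox%d'%k,a,b,.025)
for k,(a,b) in enumerate([((232,259),(213,182)),((357,340),(175,275)),((266,437),(75,247)),((136,342),(121,166))]): p('bbox%d'%k,a,b,.025)
for k,(a,b) in enumerate([((207,157),(287,103)),((209,182),(305,141)),((146,185),(292,150))]): p('mark%d'%k,a,b,.012)
for k,(a,b) in enumerate([((223,65),(405,118)),((221,215),(261,165)),((50,220),(208,98))]): p('bed%d'%k,a,b,.012)
```

```text
r_a(mid) [0.5071 0.0269] [0.4987 0.0262]
r_b [0.4484 0.1283] [0.4386 0.1279]
r_c [0.5092 0.1557] [0.5016 0.1555]
bar a [ 0.4568 -0.0769] [ 0.4447 -0.0789]
bar b [0.4498 0.0693] [0.4382 0.0686]
cup1 [ 0.5121 -0.0418] [ 0.5077 -0.0445]
cup2 [0.333  0.2633] [0.327  0.2608]
tag0 [0.4138 0.2201] [0.4096 0.221 ]
tag1 [0.4123 0.2506] [0.4049 0.249 ]
tag2 [0.5208 0.2597] [0.5139 0.261 ]
tag3 [0.5189 0.2235] [0.5181 0.2289]
tray0 [0.3451 0.3328] [0.3337 0.3364]
tray1 [0.4069 0.4805] [0.4011 0.4834]
tray2 [0.5134 0.4413] [0.5016 0.4376]
tray3 [0.45   0.2909] [0.4354 0.291 ]
rbox0 [0.5844 0.16  ] [0.5738 0.1593]
rbox1 [0.5814 0.3384] [0.5659 0.3457]
rbox2 [0.7337 0.348 ] [0.7142 0.3434]
rbox3 [0.7319 0.1664] [0.7182 0.1624]
bbox0 [ 0.6019 -0.0489] [ 0.5924 -0.0518]
bbox1 [0.5992 0.1305] [0.5796 0.1339]
bbox2 [0.7476 0.1428] [0.731  0.1302]
bbox3 [ 0.7497 -0.0413] [ 0.7377 -0.0405]
mark0 [ 0.494  -0.2005] [ 0.5442 -0.2806]
mark1 [ 0.5232 -0.1672] [ 0.4894 -0.1985]
mark2 [ 0.5751 -0.2201] [ 0.5032 -0.1714]
bed0 [ 0.3553 -0.3129] [ 0.3476 -0.3055]
bed1 [ 0.5529 -0.117 ] [ 0.5393 -0.123 ]
bed2 [ 0.6863 -0.2607] [ 0.6744 -0.2509]
```

```bash
cat > plan.py <<'E'
# python3 plan.py x y z yaw nrows : rows for straight move from the current measured pose (tool down)
import sys
from h import *
def rows(x,y,z,yaw,n,start=None):
    o=robot.get_obs(); p=np.array(o['tool_pos']);M=Ro.from_euler('xyz',o['ee_rot'])
    T=Ro.from_euler('xyz',[np.pi,0,yaw]); t=np.array([x,y,z])
    rv=(M.inv()*T).as_rotvec()
    print('dist mm/row',np.linalg.norm(t-p)/n*1000,'rad/row',np.linalg.norm(rv)/n,'rotvec/row',np.round(rv/n,4))
    C=M;out=[]
    for i in range(n):
        d=C.inv().apply((t-p)/n)*1000;out.append([round(float(v),1) for v in d]);C=C*Ro.from_rotvec(rv/n)
    print(out)
if __name__=='__main__':
    a=[float(v) for v in sys.argv[1:]];rows(*a[:4],int(a[4]))
E
python3 plan.py .38 .06 .30 1.571 16
```

```text
dist mm/row 36.820633784918954 rad/row 0.1698114096646113 rotvec/row [-0.0001  0.     -0.1698]
[[-28.0, -23.2, -5.9], [-23.7, -27.6, -5.9], [-18.7, -31.2, -5.9], [-13.1, -33.9, -5.9], [-7.2, -35.6, -5.9], [-1.1, -36.3, -5.9], [5.1, -36.0, -5.9], [11.1, -34.6, -5.9], [16.8, -32.2, -6.0], [22.0, -28.9, -6.0], [26.5, -24.8, -6.0], [30.4, -20.0, -6.0], [33.3, -14.5, -6.0], [35.3, -8.7, -6.0], [36.2, -2.6, -6.0], [36.2, 3.5, -6.0]]
```

```bash
python3 -m handwheel '{"delta_pos":[[-28,-23.2,-6],[-23.7,-27.6,-6],[-18.7,-31.2,-6],[-13.1,-33.9,-6],[-7.2,-35.6,-6],[-1.1,-36.3,-6],[5.1,-36,-6],[11.1,-34.6,-6]],"rotation":[[0,0,-0.17],[0,0,-0.17],[0,0,-0.17],[0,0,-0.17],[0,0,-0.17],[0,0,-0.17],[0,0,-0.17],[0,0,-0.17]],"claw":[-1,-1,-1,-1,-1,-1,-1,-1]}'
python3 -m handwheel '{"delta_pos":[[16.8,-32.2,-6],[22,-28.9,-6],[26.5,-24.8,-6],[30.4,-20,-6],[33.3,-14.5,-6],[35.3,-8.7,-6],[36.2,-2.6,-6],[36.2,3.5,-6]],"rotation":[[0,0,-0.17],[0,0,-0.17],[0,0,-0.17],[0,0,-0.17],[0,0,-0.17],[0,0,-0.17],[0,0,-0.17],[0,0,-0.17]],"claw":[-1,-1,-1,-1,-1,-1,-1,-1]}'
python3 - <<'E'
from h import *
s=snap('wrist','w1.png');print(robot.get_obs()['tool_pos'],robot.get_obs()['ee_rot'],s['eye'],s['rotation'])
a=cv2.imread('pics/w1.png');cv2.imwrite('pics/w1b.png',cv2.resize(a,None,fx=1.56,fy=1.56,interpolation=cv2.INTER_CUBIC))
E
```

```text
time: 1.15
tool_pos: [0.3033, -0.2193, 0.2534]
ee_rot: [-3.141, 0.0, 0.219]
wrist_force: [0.4, -0.0, -0.8]
width: 0.0937
time: 2.15
tool_pos: [0.3795, 0.0611, 0.3014]
ee_rot: [-3.141, 0.0, 1.58]
wrist_force: [-0.5, -0.2, 0.6]
width: 0.0942
[0.3803 0.0644 0.3019] [ 3.1404 -0.0034  1.588 ] [0.311  0.0604 0.4822] [ 2.9011 -0.0004  1.5795]
```

View pics/w1b.png

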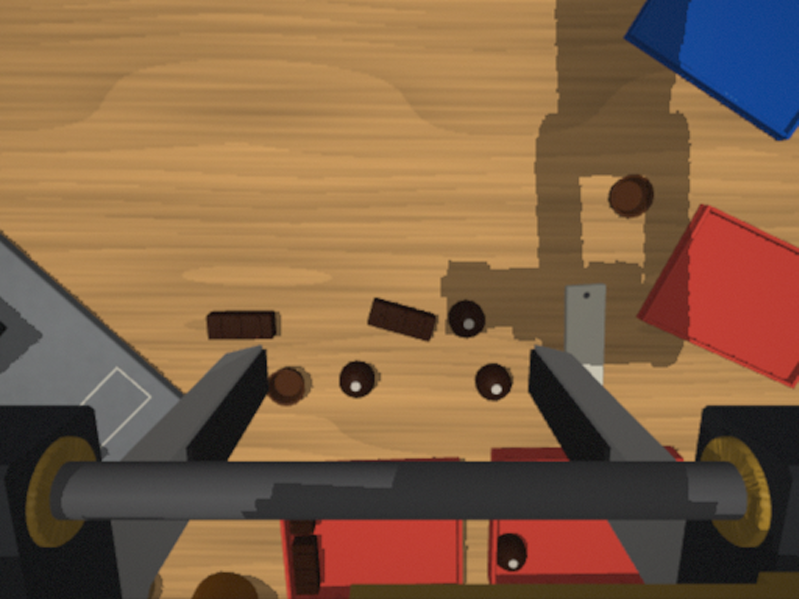

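Run:
```python
from h import *
s=ld('w1.png');f=lambda x,y,z:w(s,x/1.56,y/1.56,z)[:2]
for n,x,y,z in [('rb',466,319,.012),('ra',357,379,.012),('rc',493,381,.012),('bara',243,325,.018),('barb',403,319,.018),('cup1',288,386,.012),('cup2',631,196,.014),('tagA',567,286,.008),('tagB',606,285,.008),('tag edge',603,384,.008),('markC',117,368,.012),('markD',150,397,.012),('tray3',639,318,.014),('tray0',703,206,.014)]: print(n,f(x,y,z))
for p in [(-0.2,0)]: pass
```

```text
rb [0.4412 0.1248]
ra [0.5011 0.0237]
rc [0.5021 0.1528]
bara [ 0.447  -0.0794]
barb [0.4401 0.0666]
cup1 [ 0.5088 -0.042 ]
cup2 [0.3286 0.2634]
tagA [0.4102 0.2166]
tagB [0.4089 0.2522]
tag edge [0.5059 0.2593]
markC [ 0.492  -0.2026]
markD [ 0.5212 -0.1745]
tray3 [0.4383 0.2833]
tray0 [0.3366 0.3272]
```

```bash
python3 plan.py .43 .236 .17 1.6 6
```

```text
dist mm/row 37.01540675425404 rad/row 0.0020881548850035284 rotvec/row [ 0.0002 -0.0006 -0.002 ]
[[28.4, 8.7, 22.1], [28.4, 8.8, 22.1], [28.4, 8.9, 22.1], [28.4, 8.9, 22.0], [28.4, 9.0, 22.0], [28.4, 9.1, 22.0]]
```

```bash
python3 -m handwheel '{"delta_pos":[[28.4,8.8,22],[28.4,8.8,22],[28.4,8.9,22],[28.4,8.9,22],[28.4,9,22],[28.4,9,22],[0,0,0],[0,0,0]],"rotation":[[0,0,0],[0,0,0],[0,0,0],[0,0,0],[0,0,0],[0,0,0],[0,0,0],[0,0,0]],"claw":[-1,-1,-1,-1,-1,-1,-1,-1]}'
python3 - <<'E'
from h import *
s=snap('wrist','w2.png');print(robot.get_obs()['tool_pos'],robot.get_obs()['ee_rot'],s['eye'],s['rotation'])
a=cv2.imread('pics/w2.png');cv2.imwrite('pics/w2b.png',cv2.resize(a,None,fx=1.5,fy=1.5,interpolation=cv2.INTER_CUBIC))
E
```

```text
time: 3.2
tool_pos: [0.4324, 0.2298, 0.1699]
ee_rot: [3.141, 0.001, 1.573]
wrist_force: [0.2, 0.4, 0.2]
width: 0.0943
[0.4327 0.2297 0.1704] [3.1402 0.0001 1.5731] [0.3639 0.2296 0.3507] [2.9008 0.0001 1.5733]
```

View pics/w2b.png

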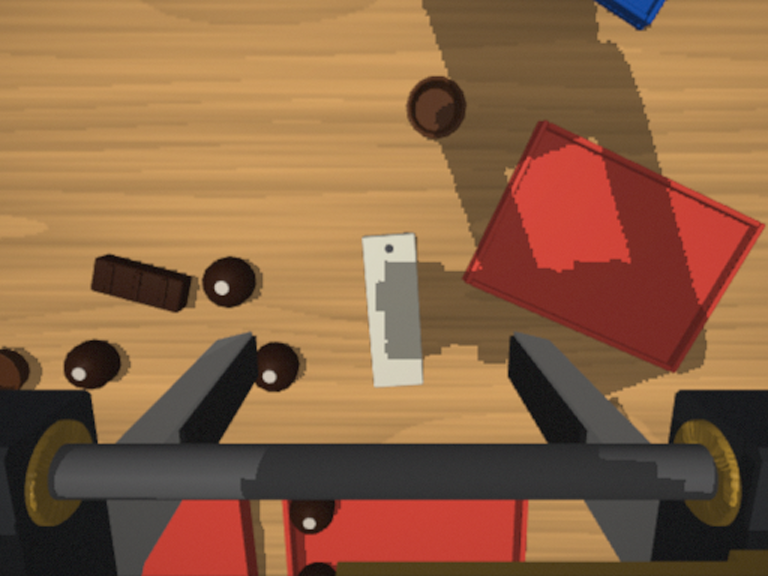

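Run:
```python
from h import *
s=ld('w2.png');f=lambda x,y,z:w(s,x/1.5-.17,y/1.5-.17,z)[:2]
def quad(P,z):
    q=np.array([f(*p,z) for p in P]);print(q.tolist())
    l=(q[2]+q[3]-q[0]-q[1])/2; m=(q[1]+q[2]-q[0]-q[3])/2
    print('c',q.mean(0),'L',np.linalg.norm(l),'W',np.linalg.norm(m),'ang',np.arctan2(l[1],l[0]),np.arctan2(m[1],m[0]))
quad([(363,238),(413,233),(422.5,383),(374.5,387)],.008)
quad([(543,121),(765,226),(673,371),(464,281)],.014)
for n,x,y,z in [('rb',229,282,.012),('rc',277,367,.012),('cup2',436,106,.014)]:print(n,f(x,y,z))
```

```text
[[0.4109070129460539, 0.216405597255321], [0.40743745035912554, 0.250159842242044], [0.516441177916889, 0.25887670951584973], [0.5196623361939376, 0.224036850326169]]
c [0.4636 0.2374] L 0.10918592542834868 W 0.034459820347192 ang 0.07493378666723832 1.6680294972704532
[[0.3358445900582442, 0.3304770853770076], [0.4014693298888522, 0.482250823092127], [0.5041635422271421, 0.4356978171395228], [0.4391852227480693, 0.2849266720138706]]
c [0.4202 0.3833] L 0.11284214329696446 W 0.16476541296202327 ang -0.42037996349141205 1.1632799428782237
rb [0.4407 0.1249]
rc [0.5027 0.1547]
cup2 [0.3271 0.2629]
```

```bash
python3 plan.py .4257 .2342 .04 1.656 6
```

```text
dist mm/row 21.7842745406042 rad/row 0.01382388072033356 rotvec/row [ 0.0002  0.     -0.0138]
[[0.7, -1.2, 21.7], [0.8, -1.2, 21.7], [0.8, -1.2, 21.7], [0.8, -1.1, 21.7], [0.8, -1.1, 21.7], [0.8, -1.1, 21.7]]
```

```bash
python3 -m handwheel '{"delta_pos":[[0.8,-1.2,21.7],[0.8,-1.2,21.7],[0.8,-1.2,21.7],[0.8,-1.1,21.7],[0.8,-1.1,21.7],[0.8,-1.1,21.7],[0,0,0],[0,0,0]],"rotation":[[0,0,-0.014],[0,0,-0.014],[0,0,-0.014],[0,0,-0.014],[0,0,-0.014],[0,0,-0.014],[0,0,0],[0,0,0]],"claw":[-0.2,-0.2,-0.2,-0.2,-0.2,-0.2,-0.2,-0.2]}'
```

```text
time: 4.25
tool_pos: [0.4264, 0.2348, 0.0409]
ee_rot: [3.139, -0.001, 1.657]
wrist_force: [-0.2, 0.4, 0.4]
width: 0.0564
```

```bash
python3 -m handwheel '{"delta_pos":[[-0.5,-0.7,12],[0,0,13],[0,0,12.5],[0,0,0],[0,0,0],[0,0,0],[0,0,0],[0,0,0]],"rotation":[[0,0,0],[0,0,0],[0,0,0],[0,0,0],[0,0,0],[0,0,0],[0,0,0],[0,0,0]],"claw":[-0.2,-0.2,-0.2,-0.2,1,1,1,1]}'
```

```text
time: 5.25
tool_pos: [0.4245, 0.2344, 0.0017]
ee_rot: [-3.142, 0.0, 1.658]
wrist_force: [-0.1, -0.6, -0.4]
width: 0.0354
```

```bash
python3 plan.py .57 -.125 .2 .785 11
```

```text
dist mm/row 39.589422707243244 rad/row 0.07936160576458985 rotvec/row [-0.      0.      0.0794]
[[-33.7, 10.3, -18.0], [-32.8, 13.0, -18.0], [-31.6, 15.5, -18.0], [-30.3, 18.0, -18.0], [-28.8, 20.3, -18.0], [-27.1, 22.5, -18.0], [-25.2, 24.6, -18.0], [-23.2, 26.5, -18.0], [-21.0, 28.3, -18.0], [-18.7, 29.9, -18.0], [-16.3, 31.3, -18.0]]
```

```bash
python3 -m handwheel '{"delta_pos":[[0,0,-50],[0,0,-50],[-33.7,10.3,-9],[-32.8,13,-9],[-31.6,15.5,-9],[-30.3,18,-9],[-28.8,20.3,-9],[-27.1,22.5,-9]],"rotation":[[0,0,0],[0,0,0],[0,0,0.0794],[0,0,0.0794],[0,0,0.0794],[0,0,0.0794],[0,0,0.0794],[0,0,0.0794]],"claw":[1,1,1,1,1,1,1,1]}'
python3 -m handwheel '{"delta_pos":[[-25.2,24.6,-9],[-23.2,26.5,-9],[-21,28.3,-9],[-18.7,29.9,-9],[-16.3,31.3,-9],[0,0,0],[0,0,0],[0,0,0]],"rotation":[[0,0,0.0794],[0,0,0.0794],[0,0,0.0794],[0,0,0.0794],[0,0,0.0794],[0,0,0],[0,0,0],[0,0,0]],"claw":[1,1,1,1,1,1,1,1]}'
python3 - <<'E'
from h import *
s=snap('wrist','w3.png');print(robot.get_obs()['tool_pos'],robot.get_obs()['ee_rot'],s['eye'],s['rotation'])
a=cv2.imread('pics/w3.png');cv2.imwrite('pics/w3b.png',cv2.resize(a,None,fx=1.5,fy=1.5,interpolation=cv2.INTER_CUBIC))
E
```

```text
time: 6.25
tool_pos: [0.5041, 0.0373, 0.156]
ee_rot: [3.142, -0.0, 1.179]
wrist_force: [1.2, 0.0, -1.2]
width: 0.0351
time: 7.25
tool_pos: [0.5694, -0.1238, 0.2004]
ee_rot: [-3.141, 0.0, 0.786]
wrist_force: [0.0, 0.4, -0.9]
width: 0.0358
[ 0.5695 -0.1238  0.2005] [-3.1409  0.0002  0.7863] [ 0.5212 -0.0755  0.3813] [ 2.9024 -0.0005  0.786 ]
```

View pics/w3b.png

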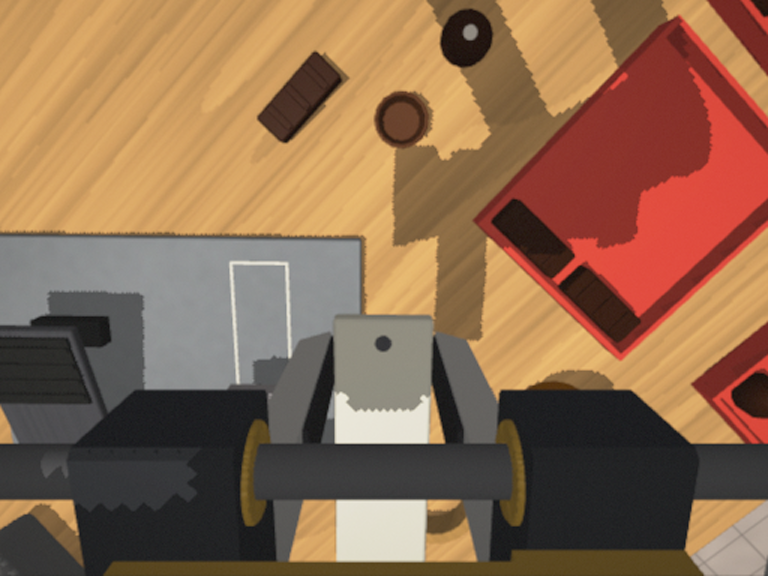

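Run:
```python
from h import *
s=ld('w3.png');f=lambda x,y,z=.012:w(s,x/1.5-.17,y/1.5-.17,z)[:2]
a,b,c,d=[f(*p) for p in [(231,263),(288,263),(238,381),(291,356)]]
print(a,b,c,d,'W',np.linalg.norm(a-b))
for u,v in [(c,a),(d,b)]: print('yaw x',np.arctan2(*(u-v)[::-1]))
e=b-a;print('yaw from end',np.arctan2(e[1],e[0])-np.pi/2)
e=f(361,238.5)-f(3,235.5);print('bed edge',np.arctan2(e[1],e[0])-np.pi/2)
e=f(361,238.5)-f(361,312);print('bed side',np.arctan2(e[1],e[0])-np.pi)
for yaw in (-.80,-.785,-.77):
  X=np.array([np.cos(yaw),np.sin(yaw)]);Y=np.array([-X[1],X[0]])
  print((a+b)/2+.057*X, f(361,238.5)+.075*X-.075*Y)
# tag seen
q=[f(*p,.211) for p in [(334,317),(433,317)]];print(q,np.linalg.norm(q[0]-q[1]))
# pedal
for n,x,y in [('pad c',42,370),('pad free-edge corner',66,335),('',90,403),('foot',110,320)]:print(n,f(x,y,.069))
```

```text
[ 0.4908 -0.2029] [ 0.5205 -0.1732] [ 0.5562 -0.2698] [ 0.5714 -0.2252] W 0.04201105400767328
yaw x -0.7969549083045502
yaw x -0.797057169709633
yaw from end -0.7848528351780407
bed edge -0.7932431569611482
bed side -0.7948223688513187
[ 0.5454 -0.2289] [ 0.5443 -0.2282]
[ 0.546  -0.2283] [ 0.5459 -0.2282]
[ 0.5466 -0.2277] [ 0.5475 -0.2282]
[array([ 0.5451, -0.1233]), array([ 0.5695, -0.0989])] 0.034538188942779
pad c [ 0.4547 -0.3249]
pad free-edge corner [ 0.4513 -0.2942]
 [ 0.4914 -0.3216]
foot [ 0.4651 -0.2661]
```

```bash
python3 - <<'E'
from h import *
s=ld('w3.png');f=lambda x,y,z=.012:w(s,x/1.5-.17,y/1.5-.17,z)[:2]
q=[f(*p,.2068) for p in [(334,316.5),(433,316.5)]];m=(q[0]+q[1])/2-[.5695,-.1238]
t=-.785;print(m@[np.cos(t),np.sin(t)],m@[-np.sin(t),np.cos(t)],np.linalg.norm(q[0]-q[1]),q)
E
python3 plan.py .469 -.1505 .12 .776 7
sed -i 's/^    rows/    rows/' plan.py
```

```text
-0.01652717889826018 0.0004182759756584403 0.03538137987304745 [array([ 0.5456, -0.1243]), array([ 0.5706, -0.0993])]
dist mm/row 18.783654257751376 rad/row 0.001471184801004935 rotvec/row [-0.0001  0.      0.0015]
[[-12.8, -7.5, 11.5], [-12.8, -7.4, 11.5], [-12.9, -7.4, 11.5], [-12.9, -7.4, 11.5], [-12.9, -7.4, 11.5], [-12.9, -7.4, 11.5], [-12.9, -7.4, 11.5]]
```

```bash
python3 -m handwheel '{"delta_pos":[[-22.5,-13,14],[-22.5,-13,14],[-22.5,-13,14],[-22.5,-13,38],[0,0,40],[0,0,40],[0,0,22],[0,0,0]],"rotation":[[0,0,0.005],[0,0,0.005],[0,0,0],[0,0,0],[0,0,0],[0,0,0],[0,0,0],[0,0,0]],"claw":[1,1,1,1,1,1,1,1]}'
python3 - <<'E'
from h import *
s=snap('wrist','w4.png');print(robot.get_obs()['tool_pos'],robot.get_obs()['ee_rot'],s['eye'],s['rotation'])
a=cv2.imread('pics/w4.png');cv2.imwrite('pics/w4b.png',cv2.resize(a,None,fx=1.5,fy=1.5,interpolation=cv2.INTER_CUBIC))
snap('side','s4.png');a=cv2.imread('pics/s4.png')[80:230,150:350];cv2.imwrite('pics/s4b.png',cv2.resize(a,None,fx=4,fy=4,interpolation=cv2.INTER_CUBIC))
E
```

```text
time: 8.3
tool_pos: [0.4674, -0.1497, 0.0168]
ee_rot: [-3.137, 0.002, 0.776]
wrist_force: [0.0, -0.1, 0.2]
width: 0.0356
[ 0.4688 -0.1504  0.0185] [-3.1404  0.0005  0.7756] [ 0.4203 -0.1011  0.198 ] [2.9059 0.001  0.7756]
```

View pics/w4b.png

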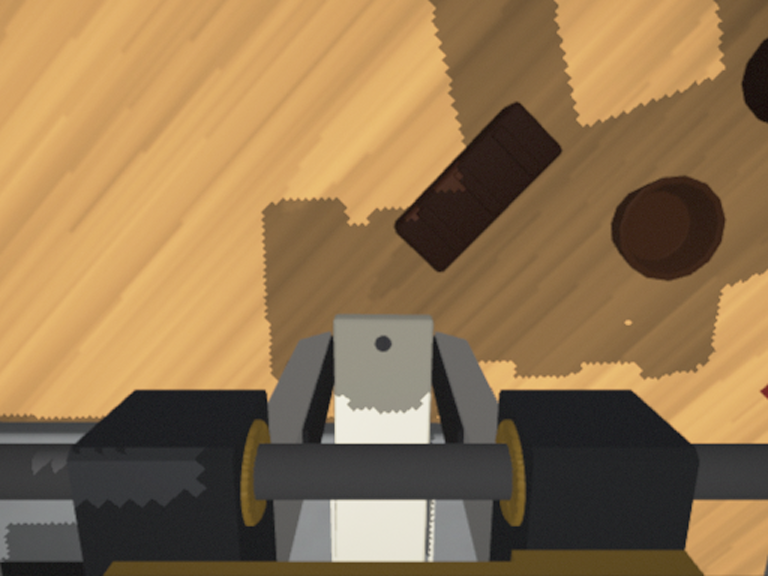

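View pics/s4b.png

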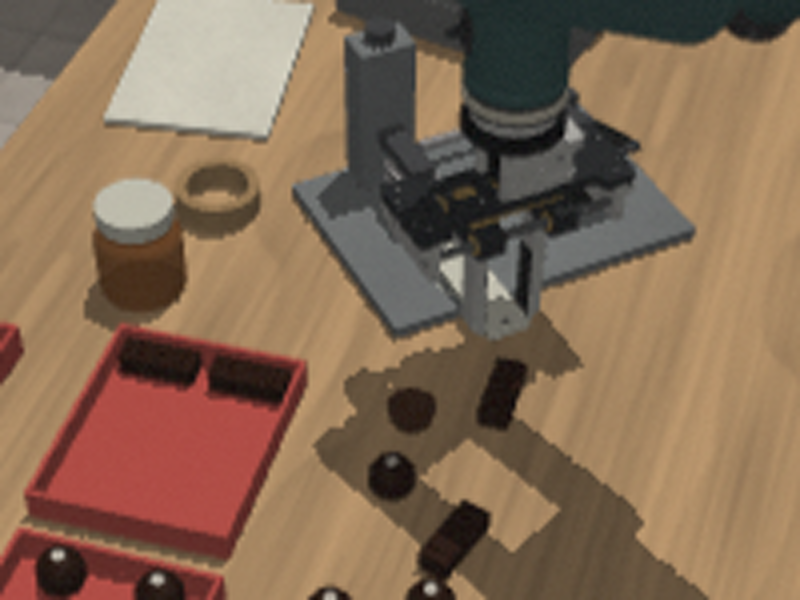

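```bash
python3 -m handwheel '{"delta_pos":[[0,10,0],[0,14,0],[0,14,0],[0,14,0],[0,11,0],[0,7.8,0],[0,0,0],[0,0,0]],"rotation":[[0,0,0],[0,0,0],[0,0,0],[0,0,0],[0,0,0],[0,0,0],[0,0,0],[0,0,0]],"claw":[1,1,1,1,1,1,1,1]}'
python3 -c "
from h import *
o=robot.get_obs();print(o['tool_pos'],o['ee_rot'],o['wrist_force'])"
```

```text
time: 9.4
tool_pos: [0.5185, -0.2015, 0.0186]
ee_rot: [-3.141, 0.0, 0.775]
wrist_force: [0.4, 0.8, -0.9]
width: 0.0355
[ 0.5185 -0.2015  0.0186] [-3.141   0.0002  0.7747] [ 0.3687  0.7663 -0.8583]
```

```bash
python3 -m handwheel '{"delta_pos":[[0,-0.5,2.5],[0,0,2],[0,0,0],[0,0,0],[0,0,0],[0,0,0],[0,0,-20],[0,0,-20]],"rotation":[[0,0,0],[0,0,0],[0,0,0],[0,0,0],[0,0,0],[0,0,0],[0,0,0],[0,0,0]],"claw":[1,1,1,-0.15,-0.15,-0.15,-0.15,-0.15]}'
python3 -m handwheel '{"delta_pos":[[0,-10,-30],[0,-20,-40],[0,-20,-40],[0,-20,0],[0,0,0],[0,0,0],[0,0,0],[0,0,0]],"rotation":[[0,0,0],[0,0,0],[0,0,0],[0,0,0],[0,0,0],[0,0,0],[0,0,0],[0,0,0]],"claw":[-0.15,-0.15,-0.15,-1,-1,-1,-1,-1]}'
python3 - <<'E'
from h import *
s=snap('wrist','w5.png');print(robot.get_obs()['tool_pos'],robot.get_obs()['ee_rot'],s['eye'],s['rotation'])
a=cv2.imread('pics/w5.png');cv2.imwrite('pics/w5b.png',cv2.resize(a,None,fx=1.5,fy=1.5,interpolation=cv2.INTER_CUBIC))
E
```

```text
time: 10.4
tool_pos: [0.5182, -0.2013, 0.0545]
ee_rot: [-3.141, 0.0, 0.775]
wrist_force: [0.2, 0.7, 0.3]
width: 0.0542
time: 11.4
tool_pos: [0.4695, -0.1516, 0.1636]
ee_rot: [-3.14, 0.001, 0.774]
wrist_force: [-0.1, 0.3, -0.0]
width: 0.0937
[ 0.4695 -0.1516  0.1637] [-3.1406  0.0004  0.7742] [ 0.4219 -0.1027  0.3445] [ 2.9026 -0.0001  0.774 ]
```

View pics/w5b.png

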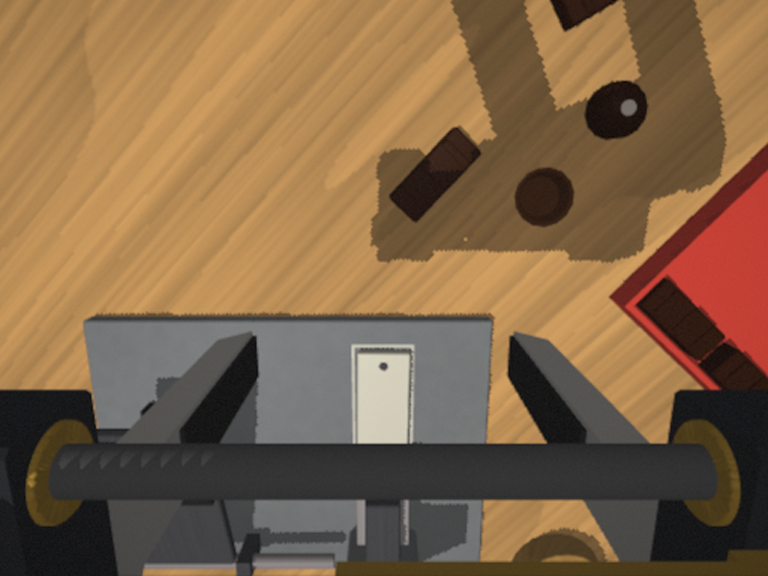

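Tag lies in the outline (end about (357..410, 350)). Checking the margins and locating the pedal from other views.

Run:
```python
from h import *
a=cv2.imread('pics/w5.png')[215:300,150:350];cv2.imwrite('pics/w5c.png',cv2.resize(a,None,fx=4,fy=4,interpolation=cv2.INTER_CUBIC))
s=snap('scene','sc5.png');a=cv2.imread('pics/sc5.png')[130:220,130:230];cv2.imwrite('pics/sc5b.png',cv2.resize(a,None,fx=6,fy=6,interpolation=cv2.INTER_CUBIC))
s=snap('side','sd5.png');a=cv2.imread('pics/sd5.png')[70:170,215:335];cv2.imwrite('pics/sd5b.png',cv2.resize(a,None,fx=6,fy=6,interpolation=cv2.INTER_CUBIC))
```

```text
(no output)
```

View pics/w5c.png

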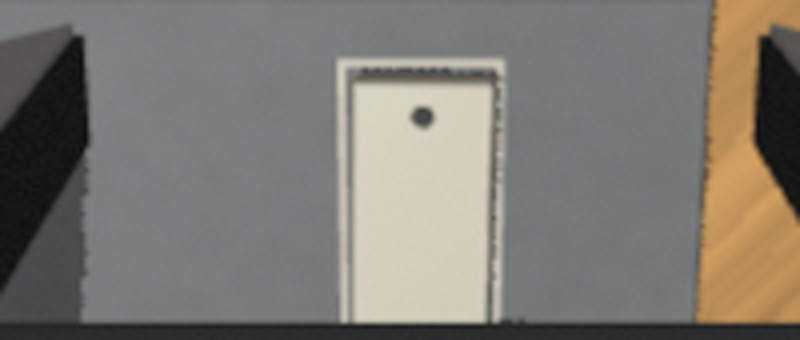

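View pics/sc5b.png

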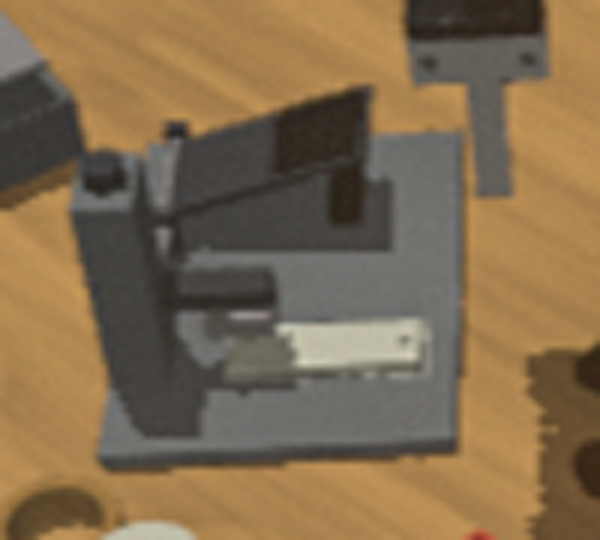

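View pics/sd5b.png

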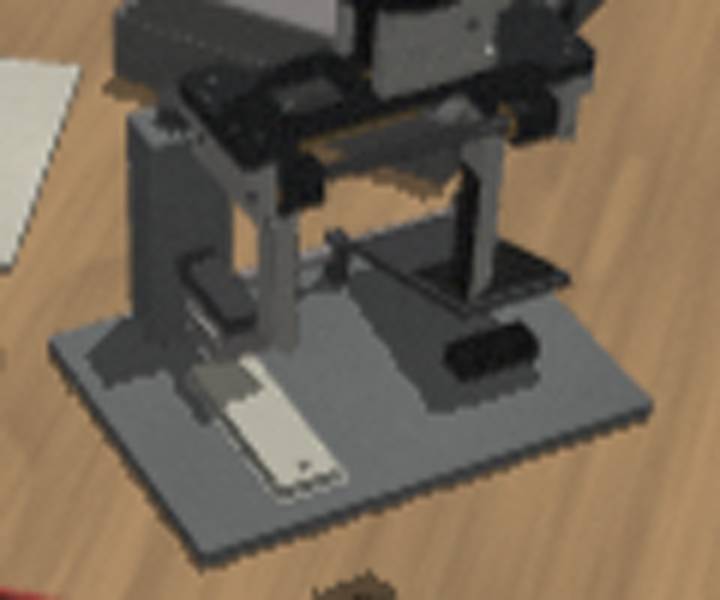

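Run:
```python
from h import *
s=ld('w5.png');f=lambda x,y,z:w(s,150+x/4-.4,215+y/4-.4,z)[:2]
yaw=-.795;X=np.array([np.cos(yaw),np.sin(yaw)]);Y=np.array([-X[1],X[0]])
m=np.array([.5455,-.2287])
for n,p in dict(oL=(337,58,.012),oR=(506,58,.012),oL2=(341,320,.012),oR2=(502,320,.012),tL=(352,80,.020),tR=(496,80,.020),tL2=(353,320,.020),tR2=(489,320,.020)).items():
    q=f(*p)-m;print(n,q@X*1000,q@Y*1000)
s=ld('sc5.png');d=ld('sd5.png')
g=lambda x,y,z:w(s,130+x/6-.4,130+y/6-.4,z)[:2]-m
h=lambda x,y,z:w(d,215+x/6-.4,70+y/6-.4,z)[:2]-m
for n,p in dict(free1=(370,90),free2=(362,160),padc=(320,132),pad1=(285,112),pad2=(278,173)).items():
    q=g(*p,.070);print(n,q@X*1000,q@Y*1000)
for n,p in dict(free1=(570,278),free2=(470,312)).items():
    q=h(*p,.075);print(n,q@X*1000,q@Y*1000)
```

```text
oL -58.20006461539164 -21.938009743949685
oR -58.1206473273636 21.78995610486687
oL2 17.00447238276819 -22.089163980773318
oR2 17.08481522645562 21.68149072631112
tL -55.14992558339874 -17.703453455913213
tR -55.08355924333907 18.807274856884725
tL2 12.354679399760572 -18.373263202667896
tR2 12.420913518053133 17.710980129399605
free1 -22.287535594550796 -168.72913650837242
free2 -20.16740866990145 -101.01412992430299
padc 5.988285572054884 -129.5274809529106
pad1 28.084610512613757 -150.54586786110045
pad2 28.62426039741777 -92.32021004109707
free1 -28.162578758910563 -172.49376710169514
free2 -29.937861941581986 -108.34924691807772
```

```bash
python3 plan.py .4498 -.3267 .11 .776 6
```

```text
dist mm/row 30.72793428203735 rad/row 0.0002854339287532317 rotvec/row [-0.0001  0.     -0.0003]
[[-22.8, 18.6, 9.0], [-22.8, 18.6, 9.0], [-22.8, 18.6, 9.0], [-22.8, 18.6, 9.0], [-22.8, 18.5, 9.0], [-22.8, 18.5, 9.0]]
```

```bash
python3 -m handwheel '{"delta_pos":[[-22.8,18.6,9],[-22.8,18.6,9],[-22.8,18.6,9],[-22.8,18.6,9],[-22.8,18.6,9],[-22.8,18.6,9],[0,0,20],[0,0,12]],"rotation":[[0,0,0],[0,0,0],[0,0,0],[0,0,0],[0,0,0],[0,0,0],[0,0,0],[0,0,0]],"claw":[1,1,1,1,1,1,1,1]}'
python3 - <<'E'
from h import *
s=snap('scene','sc6.png');a=cv2.imread('pics/sc6.png')[110:220,130:230];cv2.imwrite('pics/sc6b.png',cv2.resize(a,None,fx=5,fy=5,interpolation=cv2.INTER_CUBIC))
o=robot.get_obs();print(o['tool_pos'],o['wrist_force'],o['width'])
s=snap('side','sd6.png');a=cv2.imread('pics/sd6.png')[70:170,215:335];cv2.imwrite('pics/sd6b.png',cv2.resize(a,None,fx=5,fy=5,interpolation=cv2.INTER_CUBIC))
E
```

```text
time: 12.55
tool_pos: [0.4493, -0.3268, 0.077]
ee_rot: [-3.14, 0.0, 0.774]
wrist_force: [-0.1, -0.1, -0.4]
width: 0.0177
[ 0.4486 -0.3259  0.0754] [-0.4548  0.4529 -1.1345] 0.013398474932763539
```

View pics/sc6b.png

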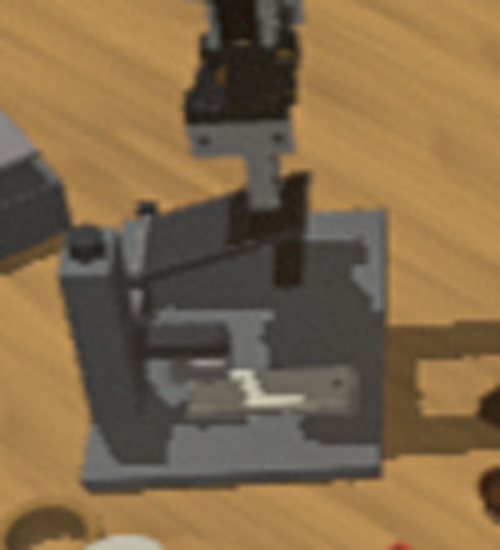

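View pics/sd6b.png

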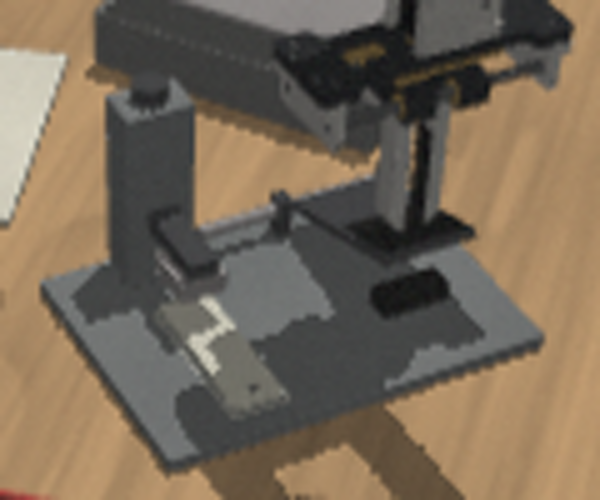

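```bash
python3 -m handwheel '{"delta_pos":[[0,0,4],[0,0,4],[0,0,4],[0,0,4],[0,0,4],[0,0,4],[0,0,3],[0,0,2]],"rotation":[[0,0,0],[0,0,0],[0,0,0],[0,0,0],[0,0,0],[0,0,0],[0,0,0],[0,0,0]],"claw":[1,1,1,1,1,1,1,1]}'
python3 -c "
from h import *
o=robot.get_obs();print(o['tool_pos'],o['ee_rot'],o['wrist_force'])"
```

```text
time: 13.65
tool_pos: [0.4494, -0.3263, 0.0498]
ee_rot: [-3.14, 0.0, 0.775]
wrist_force: [-3.2, 2.3, 6.4]
width: 0.0004
[ 0.4494 -0.3263  0.0498] [-3.1403  0.      0.7747] [-3.2245  2.2589  6.446 ]
```

```bash
python3 -m handwheel '{"delta_pos":[[0,0,1.5],[0,0,1.5],[0,0,1],[0,0,1],[0,0,1],[0,0,0],[0,0,0],[0,0,0]],"rotation":[[0,0,0],[0,0,0],[0,0,0],[0,0,0],[0,0,0],[0,0,0],[0,0,0],[0,0,0]],"claw":[1,1,1,1,1,1,1,1]}'
python3 -c "
from h import *
o=robot.get_obs();print(o['tool_pos'],o['ee_rot'],o['wrist_force'])"
```

```text
time: 14.65
tool_pos: [0.449, -0.3259, 0.0442]
ee_rot: [-3.139, 0.0, 0.775]
wrist_force: [-3.2, 4.3, 10.4]
width: 0.0004
[ 0.449  -0.3259  0.0442] [-3.1391  0.0001  0.7748] [-3.2375  4.3355 10.3602]
```

```bash
python3 -m handwheel '{"delta_pos":[[0,0,1],[0,0,1],[0,0,1],[0,0,0],[0,0,0],[0,0,0],[0,0,0],[0,0,0]],"rotation":[[0,0,0],[0,0,0],[0,0,0],[0,0,0],[0,0,0],[0,0,0],[0,0,0],[0,0,0]],"claw":[1,1,1,1,1,1,1,1]}'
python3 -c "
from h import *
o=robot.get_obs();print(o['tool_pos'],o['ee_rot'],o['wrist_force'])"
```

```text
time: 15.65
tool_pos: [0.4489, -0.3258, 0.0413]
ee_rot: [-3.139, 0.0, 0.775]
wrist_force: [-5.2, 3.9, 9.6]
width: 0.001
[ 0.4489 -0.3258  0.0413] [-3.1389  0.0001  0.7747] [-5.167   3.8859  9.5857]
```

```bash
python3 -m handwheel '{"delta_pos":[[0,0,1],[0,0,1],[0,0,1],[0,0,0],[0,0,0],[0,0,0],[0,0,0],[0,0,0]],"rotation":[[0,0,0],[0,0,0],[0,0,0],[0,0,0],[0,0,0],[0,0,0],[0,0,0],[0,0,0]],"claw":[1,1,1,1,1,1,1,1]}'
python3 - <<'E'
from h import *
o=robot.get_obs();print(o['tool_pos'],o['ee_rot'],o['wrist_force'])
s=snap('side','sd7.png');a=cv2.imread('pics/sd7.png')[70:170,215:335];cv2.imwrite('pics/sd7b.png',cv2.resize(a,None,fx=5,fy=5,interpolation=cv2.INTER_CUBIC))
E
```

```text
time: 16.65
tool_pos: [0.4489, -0.3259, 0.0409]
ee_rot: [-3.14, 0.0, 0.775]
wrist_force: [-7.7, 7.0, 20.3]
width: 0.0001
[ 0.4489 -0.3259  0.0409] [-3.1395  0.0002  0.7748] [-7.7108  7.019  20.2584]
```

View pics/sd7b.png

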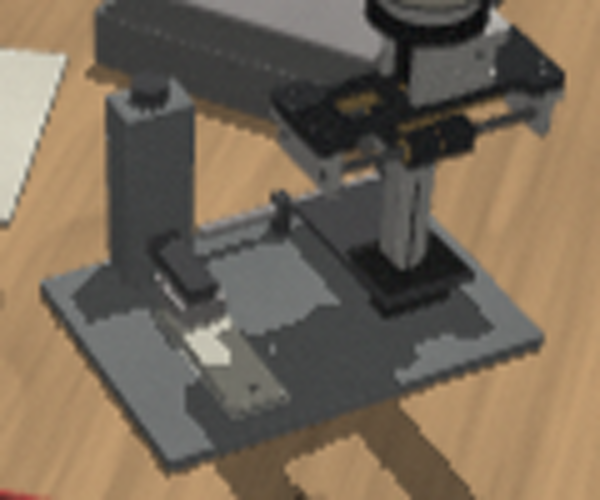

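```bash
python3 -m handwheel '{"delta_pos":[[0,0,-10],[0,0,-15],[0,0,-25],[0,0,-40],[22.8,-18.6,-8],[22.8,-18.6,-8],[22.8,-18.6,-8],[22.8,-18.6,-8]],"rotation":[[0,0,0],[0,0,0],[0,0,0],[0,0,0],[0,0,0],[0,0,0],[0,0,0],[0,0,0]],"claw":[1,1,1,1,-1,-1,-1,-1]}'
python3 -m handwheel '{"delta_pos":[[22.8,-18.6,0],[22.8,-18.6,0],[0,0,0],[0,0,0],[0,0,0],[0,0,0],[0,0,0],[0,0,0]],"rotation":[[0,0,0],[0,0,0],[0,0,0],[0,0,0],[0,0,0],[0,0,0],[0,0,0],[0,0,0]],"claw":[-1,-1,-1,-1,-1,-1,-1,-1]}'
python3 - <<'E'
from h import *
s=snap('wrist','w8.png');o=robot.get_obs();print(o['tool_pos'],o['ee_rot'],o['wrist_force'])
a=cv2.imread('pics/w8.png');cv2.imwrite('pics/w8b.png',cv2.resize(a,None,fx=1.5,fy=1.5,interpolation=cv2.INTER_CUBIC))
E
```

```text
time: 17.7
tool_pos: [0.4627, -0.2089, 0.1588]
ee_rot: [-3.141, 0.0, 0.774]
wrist_force: [-0.1, 0.8, 0.7]
width: 0.0371
time: 18.7
tool_pos: [0.4695, -0.1516, 0.1593]
ee_rot: [3.141, 0.0, 0.774]
wrist_force: [0.1, -0.2, -0.3]
width: 0.0939
[ 0.4695 -0.1515  0.1593] [3.1415 0.     0.7744] [ 0.3782 -0.121  -0.3922]
```

View pics/w8b.png

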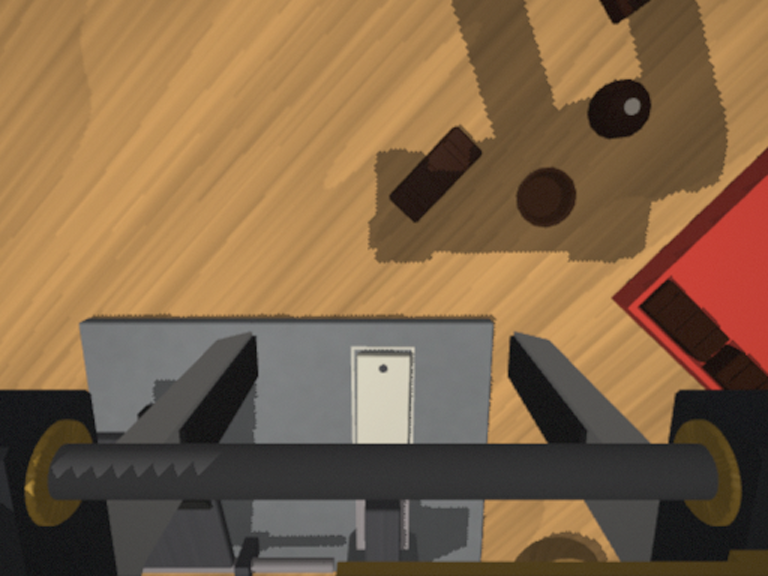

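```bash
python3 -m handwheel '{"delta_pos":[[0,20,5],[0,25,20],[0,20,25],[0,4.5,30],[0,0,30],[0,0,20],[0,0,10],[0,0,5.2]],"rotation":[[0,0,0],[0,0,0],[0,0,0],[0,0,0],[0,0,0],[0,0,0],[0,0,0],[0,0,0]],"claw":[-0.15,-0.15,-0.15,-0.15,-0.15,-0.15,-0.15,-0.15]}'
python3 -m handwheel '{"delta_pos":[[0,0,0],[0,0,0],[0,0,0],[0,0,0],[0,0,-4],[0,-8,0],[0,-12,0],[0,-14,0]],"rotation":[[0,0,0],[0,0,0],[0,0,0],[0,0,0],[0,0,0],[0,0,0],[0,0,0],[0,0,0]],"claw":[-0.15,1,1,1,1,1,1,1]}'
python3 -c "
from h import *
o=robot.get_obs();print(o['tool_pos'],o['ee_rot'],o['wrist_force'])"
```

```text
time: 19.75
tool_pos: [0.5182, -0.2011, 0.0139]
ee_rot: [3.142, 0.0, 0.775]
wrist_force: [0.1, -0.3, -0.7]
width: 0.0539
time: 20.75
tool_pos: [0.4933, -0.1759, 0.0178]
ee_rot: [-3.141, 0.0, 0.775]
wrist_force: [0.6, 0.2, 0.5]
width: 0.0352
[ 0.4933 -0.1759  0.0178] [-3.1409  0.0002  0.7746] [0.6004 0.1731 0.4767]
```

```bash
python3 -m handwheel '{"delta_pos":[[0,-15,0],[0,-15,0],[0,-15,-5],[0,-4,-30],[0,0,-45],[0,0,-45],[0,0,0],[0,0,0]],"rotation":[[0,0,0],[0,0,0],[0,0,0],[0,0,0],[0,0,0],[0,0,0],[0,0,0],[0,0,0]],"claw":[1,1,1,1,1,1,1,1]}'
python3 plan.py .4358 .4188 .12 -.414 14
```

```text
time: 21.75
tool_pos: [0.4595, -0.1413, 0.1426]
ee_rot: [-3.141, 0.0, 0.775]
wrist_force: [-0.7, -0.5, -0.8]
width: 0.0352
dist mm/row 40.07399332446721 rad/row 0.08491105509050192 rotvec/row [-0.      0.      0.0849]
[[26.8, -29.8, 1.6], [24.2, -31.9, 1.6], [21.4, -33.9, 1.6], [18.4, -35.6, 1.6], [15.3, -37.0, 1.6], [12.1, -38.2, 1.6], [8.9, -39.0, 1.6], [5.5, -39.7, 1.6], [2.1, -40.0, 1.6], [-1.3, -40.0, 1.6], [-4.7, -39.8, 1.6], [-8.0, -39.2, 1.6], [-11.3, -38.4, 1.6], [-14.5, -37.3, 1.6]]
```

```bash
python3 -m handwheel '{"delta_pos":[[26.8,-29.8,1.6],[24.2,-31.9,1.6],[21.4,-33.9,1.6],[18.4,-35.6,1.6],[15.3,-37,1.6],[12.1,-38.2,1.6],[8.9,-39,1.6],[5.5,-39.7,1.6]],"rotation":[[0,0,0.085],[0,0,0.085],[0,0,0.085],[0,0,0.085],[0,0,0.085],[0,0,0.085],[0,0,0.085],[0,0,0.085]],"claw":[1,1,1,1,1,1,1,1]}'
python3 -m handwheel '{"delta_pos":[[2.1,-40,1.6],[-1.3,-40,1.6],[-4.7,-39.8,1.6],[-8,-39.2,1.6],[-11.3,-38.4,1.6],[-14.5,-37.3,1.6],[0,0,20],[0,0,20]],"rotation":[[0,0,0.085],[0,0,0.085],[0,0,0.085],[0,0,0.085],[0,0,0.085],[0,0,0.085],[0,0,0],[0,0,0]],"claw":[1,1,1,1,1,1,1,1]}'
python3 - <<'E'
from h import *
s=snap('side','s9.png');a=cv2.imread('pics/s9.png');cv2.imwrite('pics/s9b.png',cv2.resize(a,None,fx=1.5,fy=1.5,interpolation=cv2.INTER_CUBIC))
o=robot.get_obs();print(o['tool_pos'],o['ee_rot'],o['wrist_force'])
E
python3 plan.py .4358 .4188 .04 -.414 3
```

```text
time: 22.75
tool_pos: [0.4449, 0.1794, 0.1278]
ee_rot: [3.141, 0.004, 0.092]
wrist_force: [0.8, -0.2, -0.3]
width: 0.0353
time: 23.75
tool_pos: [0.4351, 0.4182, 0.0774]
ee_rot: [3.138, 0.002, -0.414]
wrist_force: [0.5, -0.6, -0.6]
width: 0.0354
[0.4335 0.4166 0.0738] [ 3.1321  0.0048 -0.4147] [-1.2373 -0.3999 -2.5261]
dist mm/row 11.319562976118124 rad/row 0.003545918694789147 rotvec/row [ 0.0032  0.0016 -0.0002]
[[0.4, -1.1, 11.3], [0.4, -1.0, 11.3], [0.4, -1.0, 11.3]]
```

View pics/s9b.png

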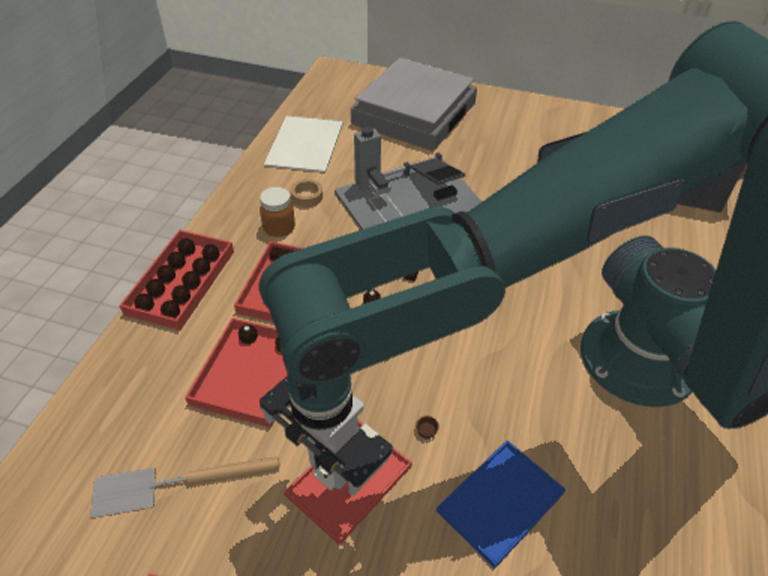

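```bash
python3 -m handwheel '{"delta_pos":[[0,0,20],[0,0,20],[0,0,15],[0,0,0],[0,0,0],[0,0,0],[0,0,0],[0,0,0]],"rotation":[[0,0,0],[0,0,0],[0,0,0],[0,0,0],[0,0,0],[0,0,0],[0,0,0],[0,0,0]],"claw":[1,1,1,1,1,1,1,1]}'
python3 -c "
from h import *
o=robot.get_obs();print(o['tool_pos'],o['ee_rot'],o['wrist_force'])"
```

```text
time: 24.8
tool_pos: [0.4369, 0.4186, 0.0261]
ee_rot: [-3.141, -0.0, -0.415]
wrist_force: [0.8, -0.2, -0.4]
width: 0.0351
[0.4369 0.4186 0.0261] [-3.1409 -0.0004 -0.4154] [ 0.7661 -0.1798 -0.4109]
```

Lower 19.3 mm, release, and go up.

```bash
python3 -m handwheel '{"delta_pos":[[0,0,8],[0,0,7],[0,0,4.3],[0,0,0],[0,0,0],[0,0,0],[0,0,0],[0,0,-20]],"rotation":[[0,0,0],[0,0,0],[0,0,0],[0,0,0],[0,0,0],[0,0,0],[0,0,0],[0,0,0]],"claw":[1,1,1,1,-0.15,-0.15,-0.15,-0.15]}'
python3 -m handwheel '{"delta_pos":[[0,0,-40],[0,-20,-40],[0,-30,-40],[0,-30,0],[0,0,0],[0,0,0],[0,0,0],[0,0,0]],"rotation":[[0,0,0],[0,0,0],[0,0,0],[0,0,0],[0,0,0],[0,0,0],[0,0,0],[0,0,0]],"claw":[-0.15,-0.15,-0.15,-1,-1,-1,-1,-1]}'
python3 - <<'E'
from h import *
s=snap('wrist','w10.png');o=robot.get_obs();print(o['tool_pos'],o['ee_rot'],o['wrist_force'])
a=cv2.imread('pics/w10.png');cv2.imwrite('pics/w10b.png',cv2.resize(a,None,fx=1.5,fy=1.5,interpolation=cv2.INTER_CUBIC))
E
```

```text
time: 25.8
tool_pos: [0.4353, 0.4173, 0.0241]
ee_rot: [3.137, 0.002, -0.415]
wrist_force: [0.5, 0.2, 0.5]
width: 0.0541
time: 26.8
tool_pos: [0.4687, 0.4909, 0.1462]
ee_rot: [3.141, 0.0, -0.416]
wrist_force: [0.3, -0.6, -0.6]
width: 0.0938
[0.4688 0.4911 0.1463] [ 3.1412 -0.     -0.4158] [ 0.0305 -0.0075  0.1909]
```

View pics/w10b.png

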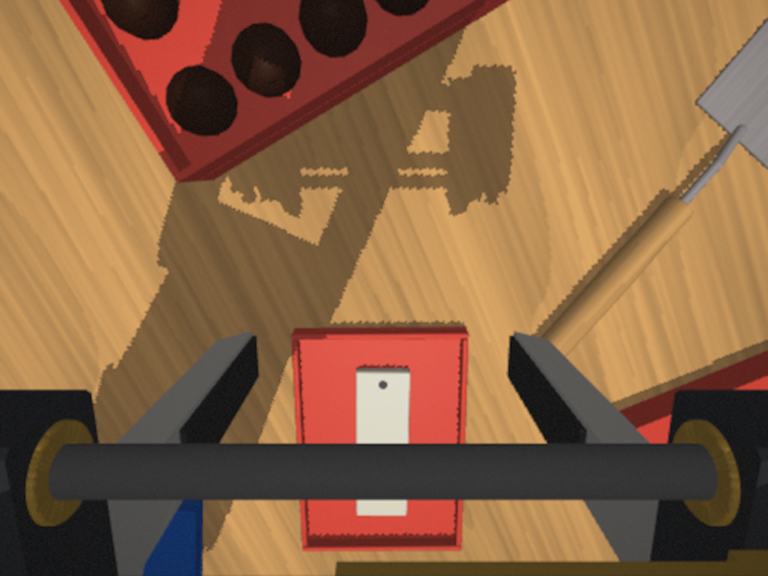

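```bash
python3 plan.py .48 .10 .25 0 12
```

```text
dist mm/row 33.72816032900373 rad/row 0.03465078804120066 rotvec/row [ 0.      0.     -0.0347]
[[14.0, 29.4, -8.6], [13.0, 29.9, -8.6], [11.9, 30.3, -8.6], [10.9, 30.7, -8.6], [9.8, 31.1, -8.6], [8.7, 31.4, -8.6], [7.6, 31.7, -8.6], [6.5, 31.9, -8.6], [5.4, 32.2, -8.6], [4.3, 32.3, -8.6], [3.2, 32.4, -8.6], [2.1, 32.5, -8.6]]
```

```bash
python3 -m handwheel '{"delta_pos":[[20,44.6,-13],[18,45.3,-13],[15.7,46.2,-13],[13.5,47,-13],[11,47.6,-13],[9,48,-13],[6.5,48.5,-13],[3.5,48.8,-13]],"rotation":[[0,0,-0.052],[0,0,-0.052],[0,0,-0.052],[0,0,-0.052],[0,0,-0.052],[0,0,-0.052],[0,0,-0.052],[0,0,-0.052]],"claw":[-1,-1,-1,-1,-1,-1,-1,-1]}'
python3 -m handwheel '{"delta_pos":[[0,0,0],[0,0,0],[0,0,0],[0,0,0],[0,0,0],[0,0,0],[0,0,0],[0,0,0]],"rotation":[[0,0,0],[0,0,0],[0,0,0],[0,0,0],[0,0,0],[0,0,0],[0,0,0],[0,0,0]],"claw":[-1,-1,-1,-1,-1,-1,-1,-1]}'
python3 - <<'E'
from h import *
s=snap('wrist','w11.png');o=robot.get_obs();print(o['tool_pos'],o['ee_rot'],o['wrist_force'])
a=cv2.imread('pics/w11.png');cv2.imwrite('pics/w11b.png',cv2.resize(a,None,fx=1.5,fy=1.5,interpolation=cv2.INTER_CUBIC))
E
```

```text
time: 27.85
tool_pos: [0.4762, 0.0992, 0.2511]
ee_rot: [3.141, -0.001, 0.002]
wrist_force: [0.8, 0.1, 0.1]
width: 0.0937
time: 28.85
tool_pos: [0.4767, 0.1009, 0.2504]
ee_rot: [3.141, -0.0, 0.001]
wrist_force: [-0.4, 0.2, -0.2]
width: 0.0942
[0.4767 0.1009 0.2504] [ 3.1415 -0.0001  0.0005] [-0.2347 -0.3852 -0.3953]
```

View pics/w11b.png

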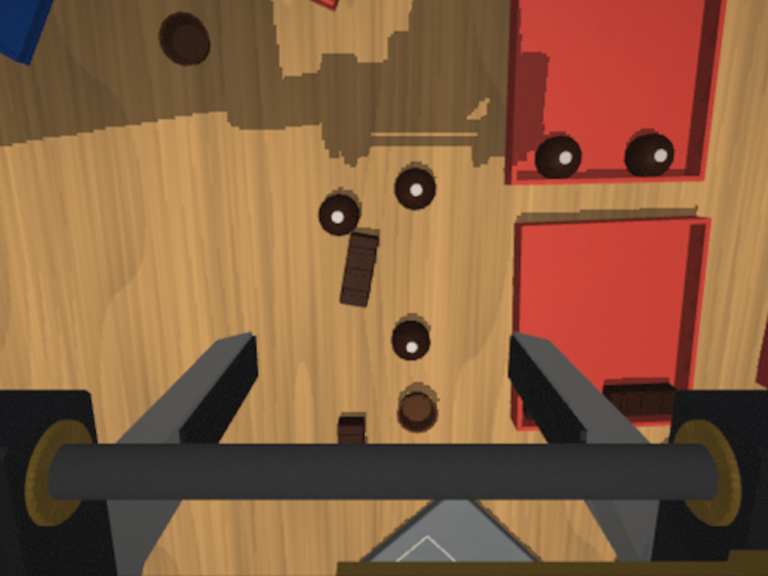

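Run:
```python
from h import *
s=ld('w11.png');f=lambda x,y,z:w(s,x/1.5-.17,y/1.5-.17,z)[:2]
for n,x,y,z in [('rc',416,188,.012),('rb',339,214,.012),('ra',411,340,.012),('cup1',418,410,.01),('rbox-L',511,184,.025),('rbox-R',704,179,.025),('rbox L top',515,5,.025),('bbox TL',516,223,.025),('bbox TR',710,218,.025),('bbox BL',516,428,.025),('fix1',557,158,.016),('fix2',649,156,.016)]: print(n,f(x,y,z))
P=[f(x,y,.018) for x,y in [(352,233),(379,237),(367,305),(341,301)]];print(P,np.mean(P,0));l=(P[0]+P[1]-P[2]-P[3])/2;print(np.linalg.norm(l),np.arctan2(l[1],l[0]))
```

```text
rc [0.5041 0.153 ]
rb [0.4414 0.1321]
ra [0.5018 0.0235]
cup1 [ 0.5091 -0.0439]
rbox-L [0.5774 0.1566]
rbox-R [0.7278 0.1605]
rbox L top [0.5727 0.2832]
bbox TL [0.5832 0.1262]
bbox TR [0.7371 0.1302]
bbox BL [ 0.5945 -0.0535]
fix1 [0.6148 0.1764]
fix2 [0.6872 0.178 ]
[array([0.4522, 0.1173]), array([0.4741, 0.1141]), array([0.464 , 0.0567]), array([0.4422, 0.0601])] [0.4581 0.0871]
0.05819466621318102 1.3962733085236565
```

```bash
python3 plan.py .5035 .1535 .005 0 8
```

```text
dist mm/row 31.547468851611008 rad/row 6.763615601842282e-05 rotvec/row [ 0.     -0.      0.0001]
[[3.4, -6.6, 30.7], [3.4, -6.6, 30.7], [3.4, -6.6, 30.7], [3.4, -6.6, 30.7], [3.4, -6.6, 30.7], [3.4, -6.6, 30.7], [3.4, -6.6, 30.7], [3.4, -6.6, 30.7]]
```

```bash
python3 -m handwheel '{"delta_pos":[[9,-17.5,45],[9,-17.5,45],[8.8,-17.6,45],[0,0,45],[0,0,30],[0,0,0],[0,0,0],[0,0,0]],"rotation":[[0,0,0],[0,0,0],[0,0,0],[0,0,0],[0,0,0],[0,0,0],[0,0,0],[0,0,0]],"claw":[-0.15,-0.15,-0.15,-0.15,-0.15,-0.15,-0.15,-0.15]}'
python3 - <<'E'
from h import *
s=snap('wrist','w12.png');o=robot.get_obs();print(o['tool_pos'],o['ee_rot'],o['wrist_force'])
a=cv2.imread('pics/w12.png');cv2.imwrite('pics/w12b.png',cv2.resize(a,None,fx=1.5,fy=1.5,interpolation=cv2.INTER_CUBIC))
E
```

```text
time: 29.9
tool_pos: [0.5051, 0.1538, 0.0427]
ee_rot: [-3.141, -0.004, 0.0]
wrist_force: [-0.4, -0.8, 0.2]
width: 0.0539
[0.5049 0.1537 0.0424] [-3.141  -0.0038  0.0005] [ 0.4905 -0.1767  0.3763]
```

View pics/w12b.png

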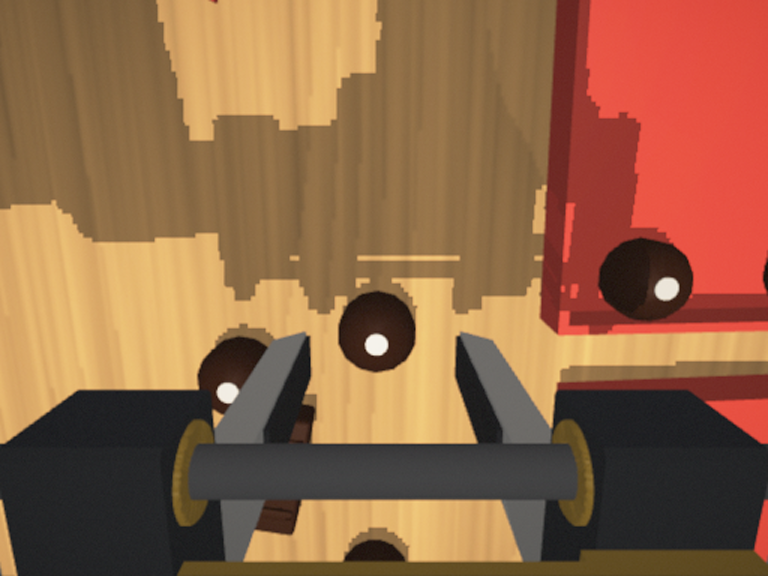

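Run:
```python
from h import *
s=ld('w12.png');f=lambda x,y,z:w(s,x/1.5-.17,y/1.5-.17,z)[:2]
print(f(377,331,.013),f(559,334,.025),f(645,280,.015))
```

```text
[0.5031 0.1532] [0.5779 0.1557] [0.6159 0.1762]
```

```bash
python3 -m handwheel '{"delta_pos":[[-1.5,0.3,15],[0,0,15],[0,0,8],[0,0,0],[0,0,0],[0,0,0],[0,0,0],[0,0,-20]],"rotation":[[0,0,0],[0,0,0],[0,0,0],[0,0,0],[0,0,0],[0,0,0],[0,0,0],[0,0,0]],"claw":[-0.15,-0.15,-0.15,-0.15,1,1,1,1]}'
python3 -m handwheel '{"delta_pos":[[0,0,-40],[0,0,-40],[22,-15,0],[22,-15,0],[22,-15,0],[22,-15,0],[22,-15,0],[0,0,0]],"rotation":[[0,0,0],[0,0,0],[0,0,0],[0,0,0],[0,0,0],[0,0,0],[0,0,0],[0,0,0]],"claw":[1,1,1,1,1,1,1,1]}'
```

```text
time: 30.95
tool_pos: [0.5003, 0.1529, 0.0208]
ee_rot: [3.141, 0.004, 0.001]
wrist_force: [-0.0, -0.3, 0.2]
width: 0.033
time: 31.95
tool_pos: [0.6125, 0.2288, 0.1016]
ee_rot: [3.141, 0.001, 0.001]
wrist_force: [-0.4, 0.2, 0.0]
width: 0.0331
```

```bash
python3 -m handwheel '{"delta_pos":[[18.5,2,0],[19,2,0],[0,0,30],[0,0,30],[0,0,20],[0,0,12],[0,0,0],[0,0,0]],"rotation":[[0,0,0],[0,0,0],[0,0,0],[0,0,0],[0,0,0],[0,0,0],[0,0,0],[0,0,0]],"claw":[1,1,1,1,1,1,1,1]}'
python3 - <<'E'
from h import *
s=snap('wrist','w13.png');o=robot.get_obs();print(o['tool_pos'],o['ee_rot'],o['wrist_force'])
a=cv2.imread('pics/w13.png');cv2.imwrite('pics/w13b.png',cv2.resize(a,None,fx=1.5,fy=1.5,interpolation=cv2.INTER_CUBIC))
E
```

```text
time: 32.95
tool_pos: [0.6503, 0.2245, 0.0118]
ee_rot: [-3.141, -0.002, 0.001]
wrist_force: [-0.6, 0.7, -0.2]
width: 0.033
[0.6504 0.2246 0.012 ] [-3.141  -0.0027  0.0007] [-0.0768 -0.1402  0.4695]
```

View pics/w13b.png

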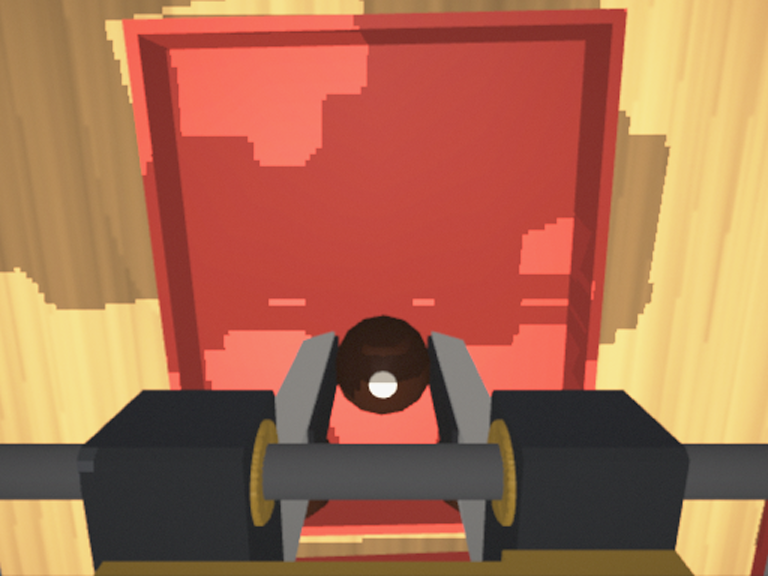

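```bash
python3 -m handwheel '{"delta_pos":[[0,0,3.5],[0,0,0],[0,0,0],[0,0,0],[0,0,0],[0,0,-30],[0,0,-40],[0,0,-40]],"rotation":[[0,0,0],[0,0,0],[0,0,0],[0,0,0],[0,0,0],[0,0,0],[0,0,0],[0,0,0]],"claw":[1,1,-0.15,-0.15,-0.15,-0.15,-0.15,-0.15]}'
python3 plan.py .4414 .1321 .10 0 8
```

```text
time: 34.0
tool_pos: [0.6492, 0.2243, 0.1178]
ee_rot: [3.141, 0.0, 0.001]
wrist_force: [0.1, 0.1, 0.5]
width: 0.0538
dist mm/row 28.501194122265584 rad/row 9.680654228553068e-05 rotvec/row [0.     0.0001 0.0001]
[[-26.0, 11.5, 2.2], [-26.0, 11.5, 2.2], [-26.0, 11.5, 2.2], [-26.0, 11.5, 2.2], [-26.0, 11.5, 2.2], [-26.0, 11.5, 2.2], [-26.0, 11.5, 2.2], [-26.0, 11.5, 2.2]]
```

```bash
python3 -m handwheel '{"delta_pos":[[-35,15.4,0],[-35,15.4,0],[-35,15.4,0],[-35,15.4,0],[-35,15.4,15],[-33,15.4,15],[0,0,10],[0,0,0]],"rotation":[[0,0,0],[0,0,0],[0,0,0],[0,0,0],[0,0,0],[0,0,0],[0,0,0],[0,0,0]],"claw":[-0.15,-0.15,-0.15,-0.15,-0.15,-0.15,-0.15,-0.15]}'
python3 - <<'E'
from h import *
s=snap('wrist','w14.png');o=robot.get_obs();print(o['tool_pos'],o['ee_rot'],o['wrist_force'])
a=cv2.imread('pics/w14.png');cv2.imwrite('pics/w14b.png',cv2.resize(a,None,fx=1.5,fy=1.5,interpolation=cv2.INTER_CUBIC))
E
```

```text
time: 35.0
tool_pos: [0.4417, 0.1319, 0.0766]
ee_rot: [-3.142, -0.0, 0.0]
wrist_force: [0.3, 0.1, -0.1]
width: 0.0539
[0.4425 0.1321 0.0773] [-3.1413 -0.0012  0.0006] [ 0.7035 -0.116   0.5394]
```

View pics/w14b.png

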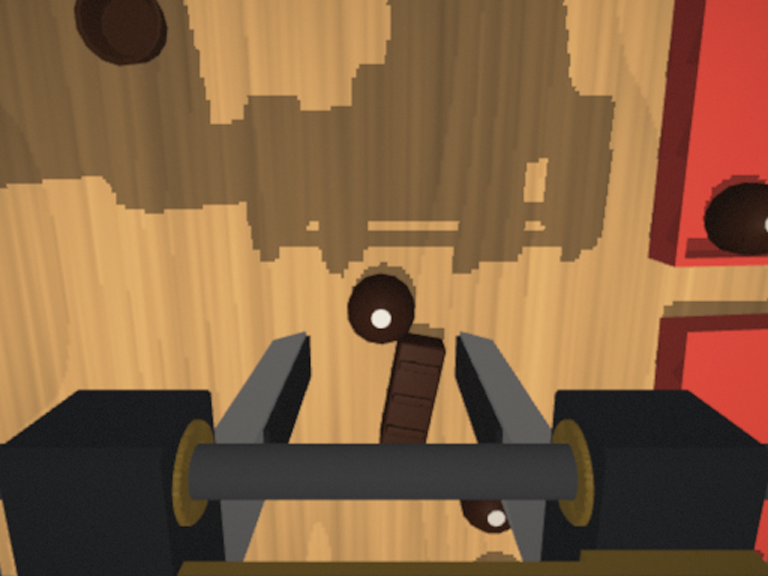

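Run:
```python
from h import *
s=ld('w14.png');f=lambda x,y,z:w(s,x/1.5-.17,y/1.5-.17,z)[:2]
print(f(381,309,.013),f(403,336,.018),f(444,345,.018))
```

```text
[0.4413 0.1317] [0.4522 0.1192] [0.4726 0.1145]
```

```bash
python3 -m handwheel '{"delta_pos":[[-1,-1.7,25],[0,0,25],[0,0,15],[0,0,7.5],[0,0,0],[0,0,0],[0,0,0],[0,0,0]],"rotation":[[0,0,0],[0,0,0],[0,0,0],[0,0,0],[0,0,0],[0,0,0],[0,0,0],[0,0,0]],"claw":[-0.15,-0.15,-0.15,-0.15,-0.15,1,1,1]}'
python3 -m handwheel '{"delta_pos":[[0,0,-40],[0,0,-50],[35,-22,0],[35,-22,0],[35,-22,0],[35,-22,0],[35,-22,0],[34,-21,0]],"rotation":[[0,0,0],[0,0,0],[0,0,0],[0,0,0],[0,0,0],[0,0,0],[0,0,0],[0,0,0]],"claw":[1,1,1,1,1,1,1,1]}'
```

```text
time: 36.05
tool_pos: [0.4411, 0.1336, 0.0051]
ee_rot: [-3.141, -0.002, 0.001]
wrist_force: [0.9, -0.6, 1.9]
width: 0.0331
time: 37.05
tool_pos: [0.6504, 0.2653, 0.0941]
ee_rot: [3.141, 0.0, 0.001]
wrist_force: [0.5, 0.1, -0.1]
width: 0.033
```

```bash
python3 -m handwheel '{"delta_pos":[[0,0,30],[0,0,30],[0,0,15],[0,0,9.5],[0,0,0],[0,0,0],[0,0,0],[0,0,0]],"rotation":[[0,0,0],[0,0,0],[0,0,0],[0,0,0],[0,0,0],[0,0,0],[0,0,0],[0,0,0]],"claw":[1,1,1,1,1,-0.15,-0.15,-0.15]}'
python3 -m handwheel '{"delta_pos":[[0,0,-40],[0,0,-50],[-25,40,0],[-25,40,0],[-25,40,0],[-25,40,0],[-25,40,0],[-22,41,0]],"rotation":[[0,0,0],[0,0,0],[0,0,0],[0,0,0],[0,0,0],[0,0,0],[0,0,0],[0,0,0]],"claw":[-0.15,-0.15,-0.15,-0.15,-0.15,-0.15,-0.15,-0.15]}'
python3 - <<'E'
from h import *
s=snap('wrist','w15.png');o=robot.get_obs();print(o['tool_pos'],o['ee_rot'],o['wrist_force'])
a=cv2.imread('pics/w15.png');cv2.imwrite('pics/w15b.png',cv2.resize(a,None,fx=1.5,fy=1.5,interpolation=cv2.INTER_CUBIC))
E
```

```text
time: 38.05
tool_pos: [0.6497, 0.2647, 0.0106]
ee_rot: [-3.141, -0.001, 0.001]
wrist_force: [-0.3, -0.9, 0.2]
width: 0.0537
time: 39.05
tool_pos: [0.5017, 0.0224, 0.1003]
ee_rot: [3.141, -0.001, 0.001]
wrist_force: [0.2, -0.2, 0.3]
width: 0.054
[0.4993 0.0181 0.1001] [ 3.1369  0.002  -0.0024] [-2.23   -1.8066  0.0545]
```

View pics/w15b.png

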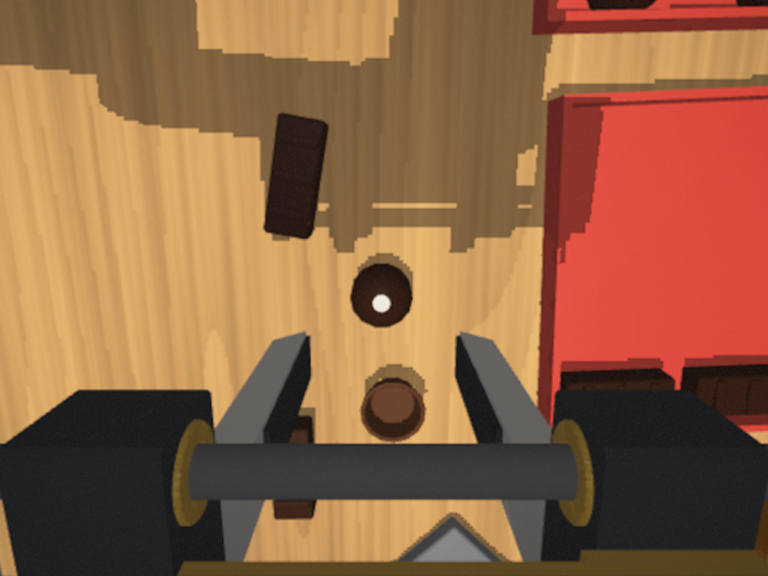

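```bash
python3 -m handwheel '{"delta_pos":[[0,0,30],[0,0,25],[0,0,0],[0,0,0],[0,0,0],[0,0,0],[0,0,0],[0,0,0]],"rotation":[[0,0,0],[0,0,0],[0,0,0],[0,0,0],[0,0,0],[0,0,0],[0,0,0],[0,0,0]],"claw":[-0.15,-0.15,-0.15,-0.15,-0.15,-0.15,-0.15,-0.15]}'
python3 - <<'E'
from h import *
s=ld('w15.png');f=lambda x,y,z:w(s,x/1.5-.17,y/1.5-.17,z)[:2]
print(f(381,295,.013))
P=[f(x,y,.018) for x,y in [(279,113),(328,122),(310,239),(264,232)]];print(P,np.mean(P,0));l=(P[0]+P[1]-P[2]-P[3])/2;print(np.linalg.norm(l),np.arctan2(l[1],l[0]))
print(robot.get_obs()['tool_pos'])
E
```

```text
time: 40.1
tool_pos: [0.5026, 0.0235, 0.045]
ee_rot: [3.142, -0.0, 0.001]
wrist_force: [0.6, 0.2, 0.6]
width: 0.0541
[0.5012 0.0234]
[array([0.4512, 0.1166]), array([0.4751, 0.1124]), array([0.4643, 0.0546]), array([0.4407, 0.0582])] [0.4578 0.0855]
0.05909104337721414 1.3894261122948337
[0.5026 0.0235 0.045 ]
```

```bash
python3 -m handwheel '{"delta_pos":[[-1.2,0,20],[0,0,13],[0,0,7],[0,0,0],[0,0,0],[0,0,0],[0,0,0],[0,0,-30]],"rotation":[[0,0,0],[0,0,0],[0,0,0],[0,0,0],[0,0,0],[0,0,0],[0,0,0],[0,0,0]],"claw":[-0.15,-0.15,-0.15,-0.15,1,1,1,1]}'
python3 -m handwheel '{"delta_pos":[[0,0,-50],[0,-40,-10],[25,-48,0],[25,-48,0],[25,-48,0],[25,-48,0],[25,-48,0],[23,0,0]],"rotation":[[0,0,0],[0,0,0],[0,0,0],[0,0,0],[0,0,0],[0,0,0],[0,0,0],[0,0,0]],"claw":[1,1,1,1,1,1,1,1]}'
python3 -c "
from h import *
robot.snapshot('side');o=robot.get_obs();print(o['tool_pos'],o['ee_rot'])"
```

```text
time: 41.1
tool_pos: [0.499, 0.0236, 0.0328]
ee_rot: [-3.141, 0.006, 0.001]
wrist_force: [-0.7, 0.1, -0.4]
width: 0.033
time: 42.1
tool_pos: [0.6489, 0.3078, 0.0941]
ee_rot: [-3.141, 0.001, 0.006]
wrist_force: [0.1, -0.1, -0.5]
width: 0.0327
[0.6518 0.3052 0.0936] [ 3.1412 -0.0019  0.0024]
```

```bash
python3 -m handwheel '{"delta_pos":[[0,1,30],[0,0,30],[0,0,15],[0,0,9],[0,0,0],[0,0,0],[0,0,0],[0,0,0]],"rotation":[[0,0,0],[0,0,0],[0,0,0],[0,0,0],[0,0,0],[0,0,0],[0,0,0],[0,0,0]],"claw":[1,1,1,1,1,-0.15,-0.15,-0.15]}'
python3 -m handwheel '{"delta_pos":[[0,0,-40],[0,0,-50],[-25,30,-5],[-35,38,-5],[-35,38,-5],[-35,38,-5],[-35,38,-5],[-28,38,0]],"rotation":[[0,0,0],[0,0,0],[0,0,0],[0,0,0],[0,0,0.09],[0,0,0.09],[0,0,0],[0,0,0]],"claw":[-0.15,-0.15,-0.15,-0.15,-0.15,-0.15,-0.15,-0.15]}'
python3 plan.py .4579 .0863 .09 -.175 2
```

```text
time: 43.15
tool_pos: [0.6495, 0.3027, 0.0116]
ee_rot: [-3.141, -0.001, 0.001]
wrist_force: [0.1, -0.5, 0.2]
width: 0.0534
time: 44.15
tool_pos: [0.4393, 0.0974, 0.1267]
ee_rot: [-3.141, -0.002, -0.179]
wrist_force: [1.0, -0.1, 0.9]
width: 0.0543
dist mm/row 21.316854150300873 rad/row 0.0022262382423695413 rotvec/row [-0.0001 -0.001  -0.002 ]
[[10.1, 3.8, 18.4], [10.1, 3.9, 18.4]]
```

```bash
python3 -m handwheel '{"delta_pos":[[10,3.8,18],[10,3.8,18],[0,0,0],[0,0,0],[0,0,0],[0,0,0],[0,0,0],[0,0,0]],"rotation":[[0,0,0],[0,0,0],[0,0,0],[0,0,0],[0,0,0],[0,0,0],[0,0,0],[0,0,0]],"claw":[-0.15,-0.15,-0.15,-0.15,-0.15,-0.15,-0.15,-0.15]}'
python3 - <<'E'
from h import *
s=snap('wrist','w16.png');o=robot.get_obs();print(o['tool_pos'],o['ee_rot'],o['wrist_force'])
a=cv2.imread('pics/w16.png');cv2.imwrite('pics/w16b.png',cv2.resize(a,None,fx=1.5,fy=1.5,interpolation=cv2.INTER_CUBIC))
s=snap('side','s16.png');a=s['color'][130:300,120:320,::-1];cv2.imwrite('pics/s16b.png',cv2.resize(a,None,fx=3,fy=3,interpolation=cv2.INTER_CUBIC))
E
```

```text
time: 45.15
tool_pos: [0.4588, 0.0873, 0.09]
ee_rot: [3.142, -0.0, -0.179]
wrist_force: [-1.0, 0.2, 0.3]
width: 0.054
[0.4587 0.0873 0.0899] [ 3.1415 -0.     -0.1793] [-0.3377  0.5144  0.8898]
```

View pics/w16b.png

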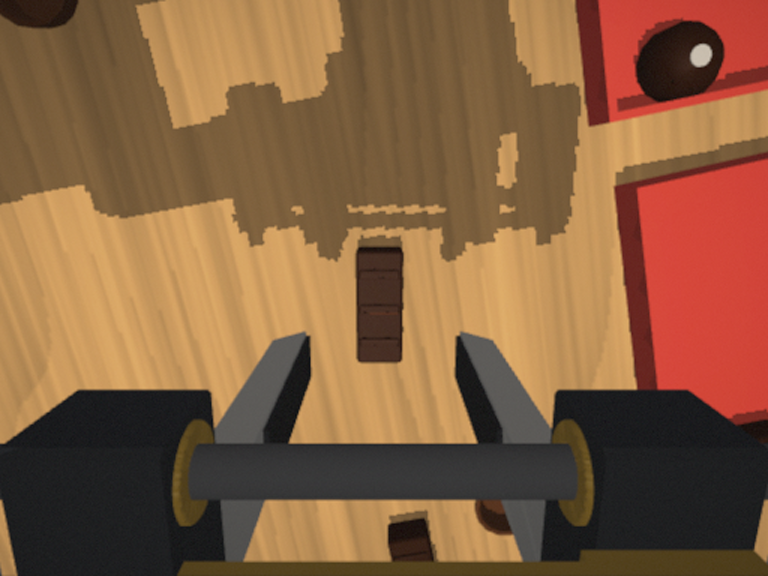

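View pics/s16b.png

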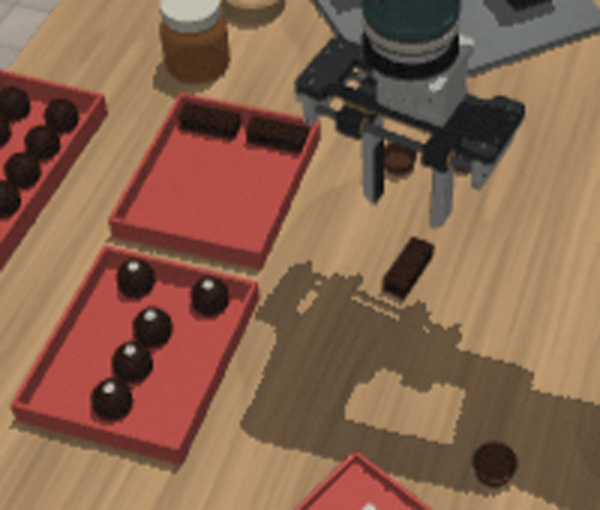

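```bash
python3 - <<'E'
from h import *
s=ld('w16.png');f=lambda x,y,z:w(s,x/1.5-.17,y/1.5-.17,z)[:2]
P=[f(x,y,.018) for x,y in [(358,247),(402,247),(402,362),(357,362)]];print(P,np.mean(P,0));l=(P[0]+P[1]-P[2]-P[3])/2;print(np.linalg.norm(l),np.arctan2(l[1],l[0])-np.pi/2)
E
python3 plan.py .458 .0868 .005 -.18 4
```

```text
[array([0.4523, 0.1187]), array([0.4739, 0.1148]), array([0.4635, 0.0543]), array([0.4401, 0.0585])] [0.4575 0.0866]
0.06137473236220588 -0.18497856119213152
dist mm/row 21.216613342740033 rad/row 0.0001613120239318537 rotvec/row [ 0.     -0.      0.0002]
[[-0.2, 0.1, 21.2], [-0.2, 0.1, 21.2], [-0.2, 0.1, 21.2], [-0.2, 0.1, 21.2]]
```

```bash
python3 -m handwheel '{"delta_pos":[[-0.8,0.4,35],[0,0,30],[0,0,14],[0,0,6],[0,0,0],[0,0,0],[0,0,0],[0,0,0]],"rotation":[[0,0,0],[0,0,0],[0,0,0],[0,0,0],[0,0,0],[0,0,0],[0,0,0],[0,0,0]],"claw":[-0.15,-0.15,-0.15,-0.15,-0.15,1,1,1]}'
python3 -m handwheel '{"delta_pos":[[0,0,-40],[0,0,-40],[46,0,0],[46,0,0],[46,0,0],[45,0,0],[0,0,0],[0,0,0]],"rotation":[[0,0,0],[0,0,0],[0,0,0],[0,0,0],[0,0,0],[0,0,-0.11],[0,0,-0.11],[0,0,0]],"claw":[1,1,1,1,1,1,1,1]}'
python3 - <<'E'
from h import *
s=snap('wrist','w17.png');o=robot.get_obs();print(o['tool_pos'],o['ee_rot'],o['wrist_force'])
a=cv2.imread('pics/w17.png');cv2.imwrite('pics/w17b.png',cv2.resize(a,None,fx=1.5,fy=1.5,interpolation=cv2.INTER_CUBIC))
E
```

```text
time: 46.25
tool_pos: [0.4582, 0.087, 0.0054]
ee_rot: [-3.141, -0.001, -0.179]
wrist_force: [0.4, -0.1, 0.2]
width: 0.0274
time: 47.25
tool_pos: [0.638, 0.0542, 0.0841]
ee_rot: [-3.142, 0.001, 0.039]
wrist_force: [0.3, -0.1, -0.6]
width: 0.0234
[0.6377 0.0543 0.0845] [3.1415 0.0007 0.0387] [ 0.1553 -0.3721 -1.252 ]
```

View pics/w17b.png

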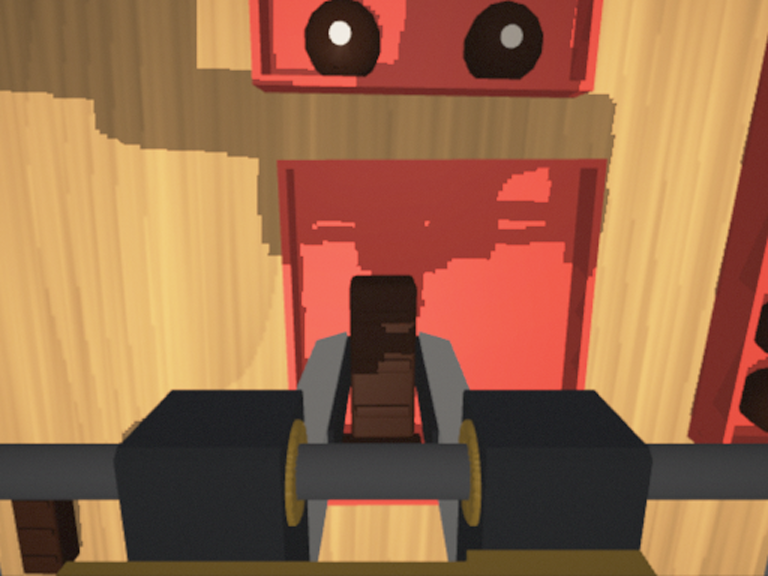

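Run:
```python
from h import *
s=ld('w17.png');f=lambda x,y,z:w(s,x/1.5-.17,y/1.5-.17,z)[:2]
print(f(279,161,.025),f(606,160,.025),f(301,385,.025),f(584,385,.025))
```

```text
[0.5882 0.1235] [0.7374 0.1298] [0.5983 0.0135] [0.7421 0.0191]
```

```bash
python3 -m handwheel '{"delta_pos":[[3,0,30],[0,0,25],[0,0,12],[0,0,7.5],[0,0,0],[0,0,0],[0,0,0],[0,0,0]],"rotation":[[0,0,0],[0,0,0],[0,0,0],[0,0,0],[0,0,0],[0,0,0],[0,0,0],[0,0,0]],"claw":[1,1,1,1,1,0.23,0.23,0.23]}'
python3 -m handwheel '{"delta_pos":[[0,0,-40],[0,0,-50],[-40,27,0],[-40,27,0],[-40,27,0],[-40,27,0],[-32,25,0],[0,0,0]],"rotation":[[0,0,0],[0,0,0],[0,0,0],[0,0,0.03],[0,0,0.01],[0,0,0],[0,0,0],[0,0,0]],"claw":[0.23,0.23,0.23,-0.15,-0.15,-0.15,-0.15,-0.15]}'
python3 - <<'E'
from h import *
s=snap('wrist','w18.png');o=robot.get_obs();print(o['tool_pos'],o['ee_rot'],o['wrist_force'])
a=cv2.imread('pics/w18.png');cv2.imwrite('pics/w18b.png',cv2.resize(a,None,fx=1.5,fy=1.5,interpolation=cv2.INTER_CUBIC))
E
```

```text
time: 48.3
tool_pos: [0.6408, 0.0545, 0.0102]
ee_rot: [3.142, 0.0, 0.04]
wrist_force: [0.2, 0.9, -1.5]
width: 0.0363
time: 49.3
tool_pos: [0.45, -0.0833, 0.1002]
ee_rot: [3.141, 0.0, -0.003]
wrist_force: [0.5, 0.1, 0.1]
width: 0.0539
[ 0.4513 -0.0826  0.1005] [-3.1415 -0.0009 -0.0015] [0.3151 0.1318 1.3042]
```

View pics/w18b.png

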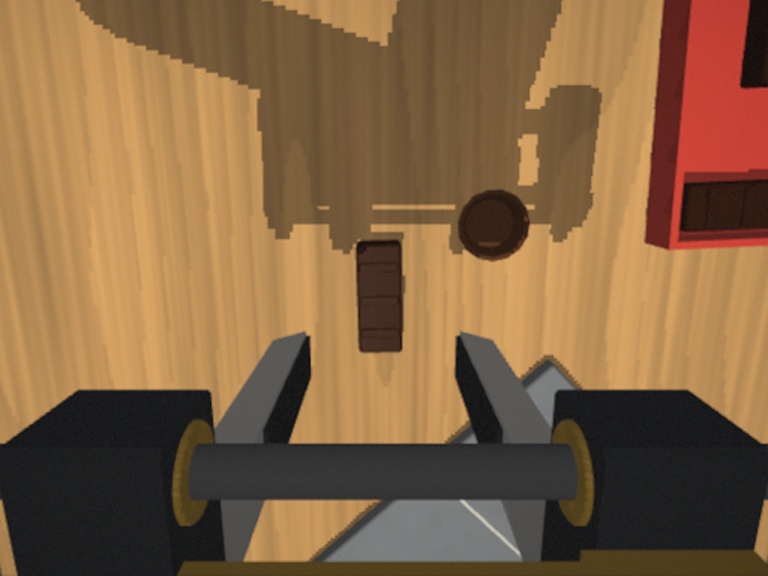

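```bash
python3 - <<'E'
from h import *
s=ld('w18.png');f=lambda x,y,z:w(s,x/1.5-.17,y/1.5-.17,z)[:2]
P=[f(x,y,.018) for x,y in [(358,240),(401,240),(402,352),(360,352)]];print(P,np.mean(P,0));l=(P[0]+P[1]-P[2]-P[3])/2;print(np.linalg.norm(l),np.arctan2(l[1],l[0])-np.pi/2)
E
python3 plan.py .449 -.0785 .005 0 4
```

```text
[array([ 0.4376, -0.0515]), array([ 0.46  , -0.0515]), array([ 0.4609, -0.1133]), array([ 0.4378, -0.1132])] [ 0.4491 -0.0824]
0.06170455327215593 0.009001286800690567
dist mm/row 23.893915689860965 rad/row 0.0004389705103457689 rotvec/row [-0.     -0.0002 -0.0004]
[[-0.6, -1.0, 23.9], [-0.6, -1.0, 23.9], [-0.6, -1.0, 23.9], [-0.6, -1.0, 23.9]]
```

```bash
python3 -m handwheel '{"delta_pos":[[-1.5,-1,40],[0,0,30],[0,0,18],[0,0,7],[0,0,0],[0,0,0],[0,0,0],[0,0,0]],"rotation":[[0,0,0],[0,0,0],[0,0,0],[0,0,0],[0,0,0],[0,0,0],[0,0,0],[0,0,0]],"claw":[-0.15,-0.15,-0.15,-0.15,-0.15,1,1,1]}'
python3 -c "
from h import *
o=robot.get_obs();print(o['tool_pos'],o['width'])"
```

```text
time: 50.35
tool_pos: [0.4504, -0.0814, 0.006]
ee_rot: [3.141, -0.001, 0.0]
wrist_force: [0.2, -0.0, -0.2]
width: 0.0276
[ 0.4504 -0.0814  0.006 ] 0.027614334815177496
```

```bash
python3 -m handwheel '{"delta_pos":[[0,0,0],[0,0,-40],[0,0,-45],[45,-25,0],[45,-25,0],[45,-25,0],[45,-25,0],[45,-25,0]],"rotation":[[0,0,0],[0,0,0],[0,0,0],[0,0,0],[0,0,0],[0,0,-0.02],[0,0,-0.02],[0,0,0]],"claw":[1,1,1,1,1,1,1,1]}'
python3 -m handwheel '{"delta_pos":[[21.5,-10.5,0],[0,0,0],[0,0,0],[0,0,0],[0,0,0],[0,0,0],[0,0,0],[0,0,0]],"rotation":[[0,0,0],[0,0,0],[0,0,0],[0,0,0],[0,0,0],[0,0,0],[0,0,0],[0,0,0]],"claw":[1,1,1,1,1,1,1,1]}'
python3 - <<'E'
from h import *
s=snap('wrist','w19.png');o=robot.get_obs();print(o['tool_pos'],o['ee_rot'],o['wrist_force'])
a=cv2.imread('pics/w19.png');cv2.imwrite('pics/w19b.png',cv2.resize(a,None,fx=1.5,fy=1.5,interpolation=cv2.INTER_CUBIC))
E
```

```text
time: 51.35
tool_pos: [0.6747, 0.0474, 0.09]
ee_rot: [3.141, 0.0, 0.041]
wrist_force: [1.3, -0.4, -0.8]
width: 0.0238
time: 52.35
tool_pos: [0.6944, 0.0579, 0.0904]
ee_rot: [3.141, -0.0, 0.041]
wrist_force: [-0.1, -0.4, -0.1]
width: 0.0239
[0.6944 0.0579 0.0904] [ 3.1415 -0.      0.0406] [-0.2601  0.2354 -0.2987]
```

View pics/w19b.png

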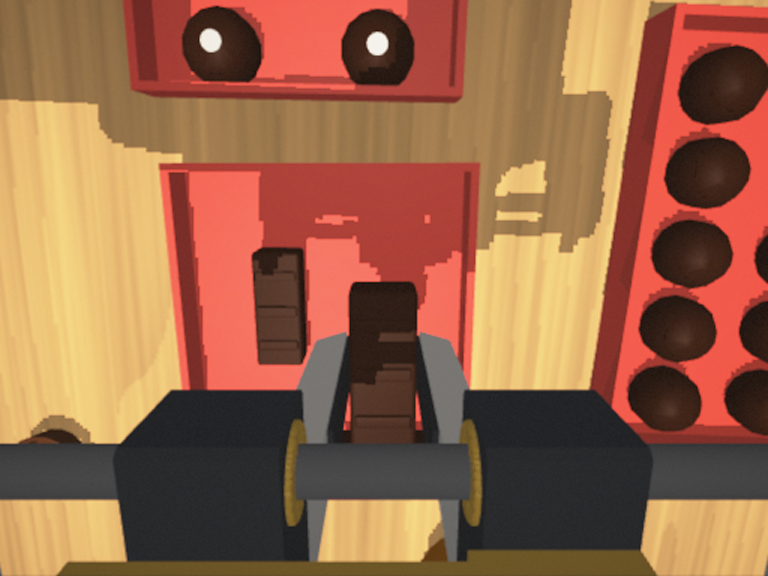

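```bash
python3 -m handwheel '{"delta_pos":[[1,0,30],[0,0,30],[0,0,13],[0,0,7],[0,0,0],[0,0,0],[0,0,0],[0,0,0]],"rotation":[[0,0,0],[0,0,0],[0,0,0],[0,0,0],[0,0,0],[0,0,0],[0,0,0],[0,0,0]],"claw":[1,1,1,1,1,0.23,0.23,0.23]}'
python3 -m handwheel '{"delta_pos":[[0,0,-40],[0,0,-50],[-45,20,-20],[-45,40,-20],[-45,45,-20],[-45,45,0],[-45,45,0],[-45,45,0]],"rotation":[[0,0,0],[0,0,0],[0,0,0],[0,0,0],[0,0,0],[0,0,0],[0,0,0],[0,0,0]],"claw":[0.23,0.23,0.23,0.23,0.23,0.23,0.23,0.23]}'
python3 - <<'E'
from h import *
o=robot.get_obs();print(o['tool_pos'],o['ee_rot'],o['wrist_force'])
for n in ['scene','side']:
  s=snap(n,n+'20.png');a=cv2.imread('pics/'+n+'20.png')
  a=a[120:330,130:410] if n=='scene' else a[80:370,80:390]
  cv2.imwrite('pics/'+n+'20b.png',cv2.resize(a,None,fx=2.5 if n=='scene' else 2,fy=2.5 if n=='scene' else 2,interpolation=cv2.INTER_CUBIC))
E
```

```text
time: 53.4
tool_pos: [0.6957, 0.058, 0.0109]
ee_rot: [3.141, -0.001, 0.041]
wrist_force: [-0.5, 0.4, -0.4]
width: 0.0363
time: 54.4
tool_pos: [0.4397, -0.1879, 0.1593]
ee_rot: [3.14, -0.001, 0.041]
wrist_force: [0.6, -0.6, 0.5]
width: 0.036
[ 0.4397 -0.1879  0.1593] [ 3.1404 -0.0012  0.0411] [ 0.5751 -0.5827  0.4999]
```

View pics/scene20b.png

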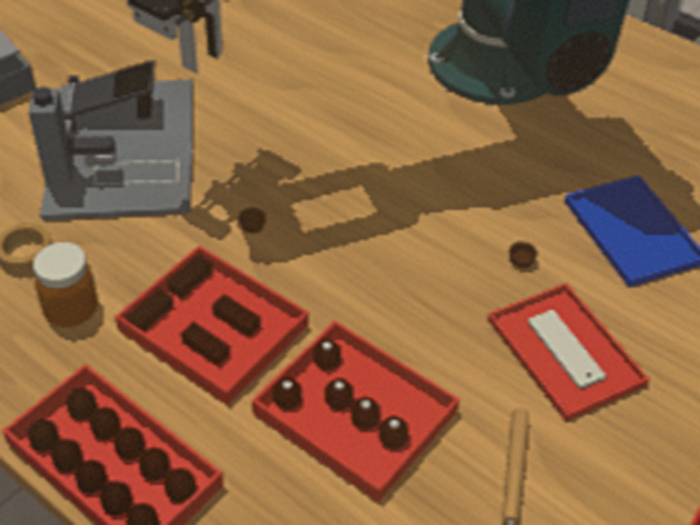

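View pics/side20b.png

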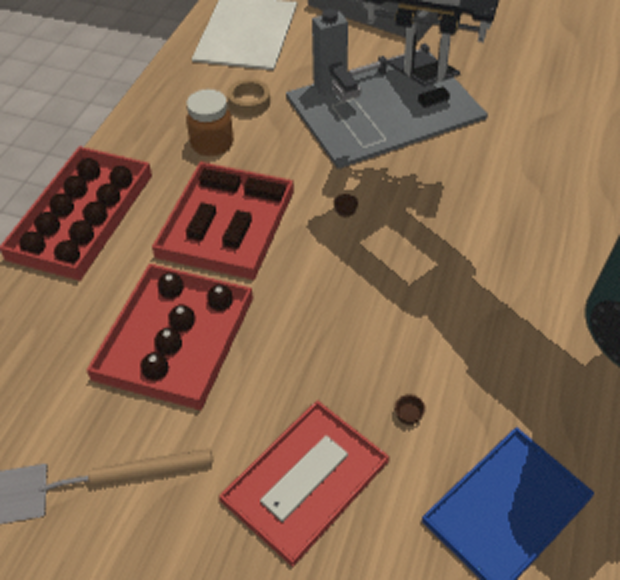

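```bash
python3 -m handwheel '{"delta_pos":[[-20,0,-20],[-20,0,-20],[0,0,0],[0,0,0],[0,0,0],[0,0,0],[0,0,0],[0,0,0]],"rotation":[[0,0,0],[0,0,0],[0,0,0],[0,0,0],[0,0,0],[0,0,0],[0,0,0],[0,0,0]],"claw":[0.23,0.23,0.23,0.23,0.23,0.23,0.23,0.23]}'
python3 -c "
from bench import robot
print(robot.close_job())"
```

```text
time: 55.5
tool_pos: [0.4012, -0.1883, 0.1986]
ee_rot: [-3.141, 0.0, 0.041]
wrist_force: [-0.3, 0.2, -0.0]
width: 0.0362
the job is handed in; nothing more can be done
None
```

The job was handed in at 55.5 s. The tag is embossed and lies flat in the red tray, and all the loose chocolates (three round, two bars) are sorted.

- **Tag:** I placed it in the outline under the die; the measured margins were within about 1 mm of centred. I pushed the pedal until it stopped moving: the tip stayed at z = 41 mm while the force doubled to 20 N. I held it briefly and let it spring back. The tag hadn't moved on the bed, and I then laid it flat, roughly in the middle of the tray.
- **Chocolates:** The three rounds are in the box with the rounds and the two bars in the box with the bars, all clear of one another. One bar and a round next to it had been knocked aside part-way through, so I measured both again before picking them up.

**Last checks:** the final scene and side pictures show everything in place, no loose chocolates left on the table, and the pedal back up. Both cups, the jar, the tape and the scraper look unmoved by eye, and the gripper was clear of everything. I couldn't see the emboss mark at the cameras' resolution.

**Disagreement:** the first scene-camera positions were about 10 mm off the side camera's in x. I relied on close-up wrist-camera views instead, and those agreed with the grasps.

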